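Load two board pallets into their test docks by feel

ROBOT

A 6-joint arm with a two-finger parallel gripper is mounted at the origin on the work surface. World frame = base frame: x ahead of the robot, y to its left, z up, the work surface at z = 0. Lengths are in m, angles in rad, forces in N, time in s.
With the tool pointing down it reaches from about 0.375 to 0.9 m from the base axis. Payload 3.1 kg.
Tool frame: the origin (TCP) lies between the finger pads, 19 mm behind the fingertips; this is the grasp point; z points along the fingers, y is the direction in which the jaws open and shut (so a half turn about z gives the same grasp; the last joint's range is limited). The gripper opens to 87 mm and grips with 3 to 60 N. Pads are 19 mm wide; open, the fingers measure 117 mm over their backs; the gripper's body (75 mm by 190 mm) begins 51 mm behind the grasp point.
Start: joints at [1.032, 0.527, 1.433, -0, 1.181, -0.178], TCP at [0.221, 0.585, 0.241] pointing down, gripper open.
Joint ranges: [-3.08, 3.08], [-0.75, 2.2], [0.22, 2.44], [-1.43, 4.57], [0, 2.65], [-2.85, 2.85]. Speed limits (rad/s): [2.79, 2.79, 3.14, 3.14, 3.14, 3.14].

INTERFACE

Orientations are given as a unit quaternion [x, y, z, w].
In Python, from rig import robot gives the robot as it stands.
- The arm moves only by the tool apply_moves, never from a script. Its argument "series" is a list of rows, each a list of 7 numbers: the shift along the tool's x, y, z in cm, then the turn, a rotation vector about the tool's x, y, z in degrees, then the opening, from 0 (shut) to 1 (fully open). In form: [[dx, dy, dz, rx, ry, rz, grip], ...]. A call has 1 to 5 rows; each row is the pose to reach, as a shift and turn from the pose commanded when the call began, along the tool's axes at that moment; what a row does not reach only later rows make up. A row lasts 1/12 s, in which the tool goes at most 41.7 mm and 7.16 degrees, less where a joint would pass 70% of its speed; a pose out of reach is approached as far as the arm can. A call with a gripper value outside its range is refused whole. The fingers move at their own pace and stop on an object; "newtons" is the grip in N (left out, the last holds). Time passes only in rows, so rows that repeat a pose let the fingers close. It gives the time, the measured TCP pose, the force and the opening at its end, in the units of the state.
- robot.get_obs(): the state, without advancing time (a new reading comes with each control period).
- robot.camera(name): name is "side" or "top"; returns the picture (384x512x3 uint8, red, green, blue); there is no depth.
- robot.camera_params(name): a dict with "mtx" (3x3 intrinsics, pixels), "origin" and "rotation" of the camera in the world. Camera axes: x right, y down, z forward; pixel columns grow to the right and rows downward; lengths in m; the calibration is good to about 2 mm. A picture is of the moment at which its call begins. camera_params takes no time and is no camera call.
- robot.hand_in(): hands the job in, once; it reports no verdict.
The state is a dict: "time": time; "q": joint angles; "joint_velocities": joint speeds; "joint_torque": joint torques, N m; "position": TCP position; "tool_rot": TCP orientation; "ft_force": force on the tool from outside, world axes, zero at the start; "moment": the same for the moment, N m; "grip_width": finger opening in m.
Only numpy, scipy, OpenCV 4.12 (cv2) and the standard library are available. Lean on these libraries where they do the work, as an engineer would, in place of code of your own. Each camera call takes 0.05 s, during which the arm holds its last target. There are 200 camera calls.

TASK

Load each circuit-board pallet, board end first, into the test dock whose lane fits its width: the wide pallet in the wide lane, the narrow one in the narrow lane. Slide it flat along the lane under the hood into the tunnel until you feel the sprung contact hidden inside, press that contact back about 4 mm and let go, leaving the pallet there; be gentle, for pressing it 10 mm spoils it. Leave the phone, the bottle and the screwdriver where they are.

Things in the scene. Friction and masses are not known exactly. Their poses are not given: they have to be found in the camera images.
- pallet_wide: Loose aluminium pallet 120 long (x), 68 wide (y), 10 mm thick, 0.25 to 0.47 kg, with a green circuit board (under 4 mm thick) on its front (+x) half. Origin: centre of the underside, z up. The board end (+x) goes into the tunnel first. The other pallet differs only in width.
- pallet_narrow: Loose aluminium pallet 120 long (x), 52 wide (y), 10 mm thick, 0.25 to 0.47 kg, with a green circuit board (under 4 mm thick) on its front (+x) half. Origin: centre of the underside, z up. The board end (+x) goes into the tunnel first. The other pallet differs only in width.
- dock_wide: Fixed dock for the 68 mm pallet. Origin: on the table under mid tunnel mouth, z up, x = push direction (to the robot's left), lane 73 mm wide centred on y=0. Base plate 6 mm thick, x=-175 to 80. Rails 10 mm thick, tops at z=15, straight from x=-95 to 0, flaring outwards 8 mm a side from x=-95 to -137. White tunnel x=0 to 80: inside 73 wide, up to z=30; outside 93 wide, 50 high.
- dock_narrow: Fixed dock for the 52 mm pallet. Origin: on the table under mid tunnel mouth, z up, x = push direction (to the robot's left), lane 57 mm wide centred on y=0. Base plate 6 mm thick, x=-175 to 80. Rails 10 mm thick, tops at z=15, straight from x=-95 to 0, flaring outwards 8 mm a side from x=-95 to -137. White tunnel x=0 to 80: inside 57 wide, up to z=30; outside 77 wide, 50 high.
- handle_wide (a point): Top middle of the pallet's black handle fin, at x=-25, y=0, z=54 mm in the pallet's frame. The fin is 36 mm long (x), 10 mm thick (y), and rises from the plate's top (z=10) to z=54. With the tool leaning about 40 degrees along the fin (+x), a TCP 10 mm below this point grips the fin and clears the plate.
- handle_narrow (a point): Top middle of the pallet's black handle fin, at x=-25, y=0, z=54 mm in the pallet's frame. The fin is 36 mm long (x), 10 mm thick (y), and rises from the plate's top (z=10) to z=54. With the tool leaning about 40 degrees along the fin (+x), a TCP 10 mm below this point grips the fin and clears the plate.
- hood_wide (a point): Middle of the lower front edge of this dock's hood: x=-79, z=168 in the dock's frame (mm). The hood, 50 mm wide, 20 thick, runs from here back over the lane and tunnel. A loaded pallet's handle ends 9 to 39 mm behind this edge: a vertical gripper meets the hood: lean the tool about 40 degrees, fingers pointing down and ahead along the push, body trailing behind.
- hood_narrow (a point): Middle of the lower front edge of this dock's hood: x=-79, z=168 in the dock's frame (mm). The hood, 50 mm wide, 20 thick, runs from here back over the lane and tunnel. A loaded pallet's handle ends 9 to 39 mm behind this edge: a vertical gripper meets the hood: lean the tool about 40 degrees, fingers pointing down and ahead along the push, body trailing behind.
- contact_wide (a joint): Travel (m) of the sprung contact out of sight in the wide dock's tunnel: 0 free, grows as pressed along +x, hard end 0.014. Its free face lies 14 to 37 mm behind the mouth, anew each time. It yields at about 6 N, nearly constant (a sliding pallet drags 1 to 4 N); it follows a pallet back out, but its return push, under 1 N, does not shift one let go.
- contact_narrow (a joint): Travel (m) of the sprung contact out of sight in the narrow dock's tunnel: 0 free, grows as pressed along +x, hard end 0.014. Its free face lies 14 to 37 mm behind the mouth, anew each time. It yields at about 6 N, nearly constant (a sliding pallet drags 1 to 4 N); it follows a pallet back out, but its return push, under 1 N, does not shift one let go.
- phone: Bystander: black phone lying flat, 148 x 72 x 9 mm, origin at the centre of its underside.
- flux_bottle: Bystander: amber bottle standing behind the docks, 36 mm across, 75 mm high, origin at the centre of its foot.
- driver: Bystander: screwdriver 160 mm long lying on the bench, origin near its middle.
Things that resemble listed ones, but are neither listed nor needed, are in the scene too. What is shaped like the pallet_wide but purple or red is not meant.

How it is judged:
By the outcome, as a careful person would: the job done as asked, in the order asked, and still so for the second after the job is handed in, with the robot touching nothing.
It also fails if it takes over 72 s, if anything falls off the work surface, if the arm or the gripper's body presses on something with over 40 N, if the wrist force passes 120 N, or if a joint passes its speed limit or range.

## Working session

There is one attempt and no reset: what is moved stays moved. The work goes in short steps, Python scripts to look and compute and a tool call to move; the robot and the scene stay as the last step left them, time stands still between calls to the robot, and variables do not carry over. Pictures are saved under pics/ and viewed, about 8 in all and at most 12, crops included, and the job is handed in when it is done.

Besides the shell and the picture viewer there is one more tool, called by a JSON object that holds its "fn" and its "kwargs", one argument or row to a line. apply_moves: Moves the arm, as the interface text tells. Its arguments: {"type":"object","properties":{"series":{"type":"array"},"newtons":{"type":"number"}},"required":["series"]}

```bash
mkdir -p pics; ls; python3 - <<'E'
from rig import robot
import cv2
for n in("top","side"):
    p=robot.camera_params(n);print(n,p)
    cv2.imwrite(f"pics/{n}0.png",cv2.resize(robot.camera(n)[:,:,::-1],(800,600),interpolation=cv2.INTER_CUBIC))
print(robot.get_obs())
E
```

```text
pics
top {'mtx': array([[495.20490694,   0.        , 264.0902745 ],
       [  0.        , 495.20490694, 194.27745915],
       [  0.        ,   0.        ,   1.        ]]), 'origin': array([ 0.2481797 , -0.12164198,  1.90320465]), 'rotation': array([ 0.71056602, -0.70056478,  0.05040843, -0.0419989 ])}
side {'mtx': array([[377.6652318 ,   0.        , 256.82334828],
       [  0.        , 377.6652318 , 188.10407088],
       [  0.        ,   0.        ,   1.        ]]), 'origin': array([0.3988012 , 0.77139592, 0.74529304]), 'rotation': array([-0.04431339,  0.8826221 , -0.46786151,  0.0109618 ])}
{'time': 0.1, 'q': array([ 1.03145559e+00,  5.28388703e-01,  1.43376298e+00,  5.45267162e-06,
        1.18138587e+00, -1.78492582e-01]), 'joint_velocities': array([-0.0001539 , -0.00189789, -0.00368269,  0.00114911,  0.00078399,
        0.00048711]), 'joint_torque': array([-3.49368911e-04, -4.40981805e+01, -1.77149034e+01,  6.34735543e-02,
        5.34863980e-02, -5.24881011e-05]), 'position': array([0.22031383, 0.58422595, 0.24036348]), 'tool_rot': array([ 1.79447718e-01,  9.83767031e-01, -9.09594552e-04, -3.43942235e-04]), 'ft_force': array([-0.72961526,  0.01349967,  0.32835772]), 'moment': array([-0.02051266, -0.01670126,  0.00707426]), 'grip_width': 0.08662407977212988}
```

View pics/top0.png

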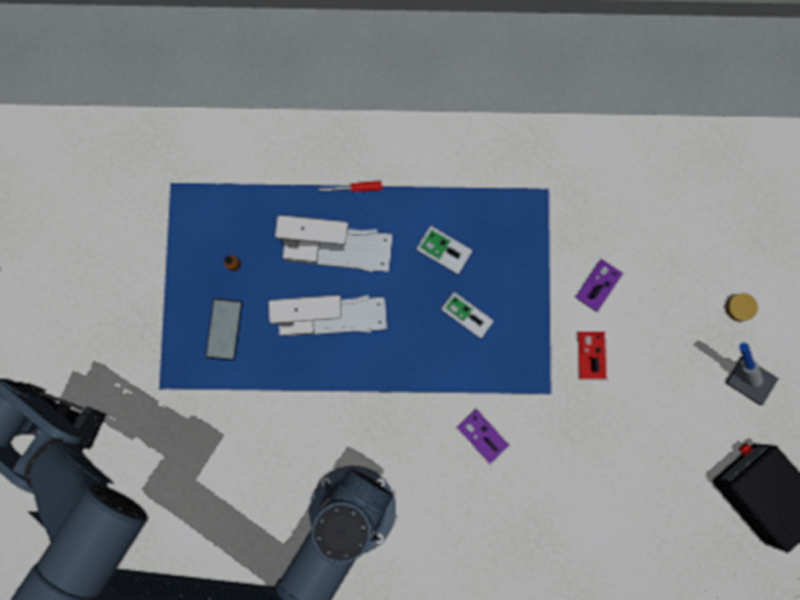

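View pics/side0.png

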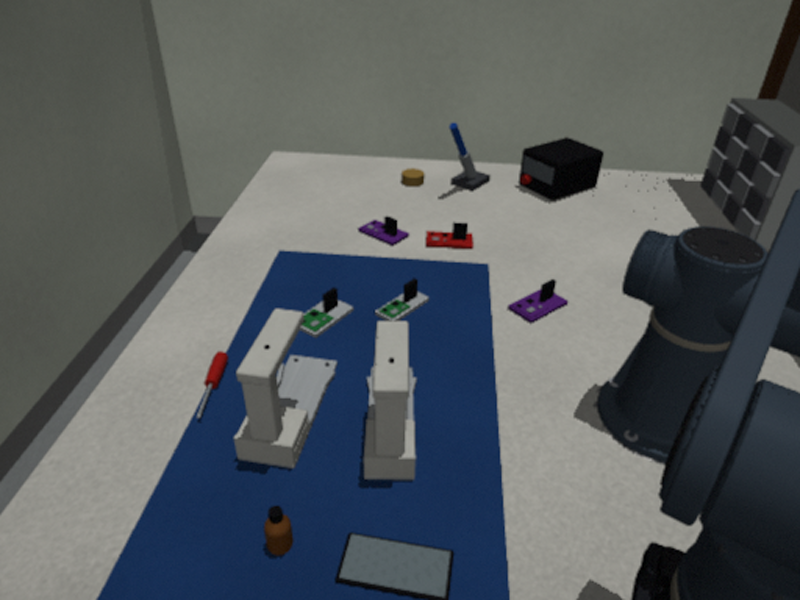

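The top view shows the wide dock around (335,245) and the narrow dock around (325,315). The wide pallet is at (445,250) and the narrow one at (467,315), board ends to the upper left. Next I'll take enlarged crops.

```bash
cat > h.py <<'E'
import numpy as np,cv2
from scipy.spatial.transform import Rotation as R
from rig import robot
P={n:robot.camera_params(n) for n in("top","side")}
def ray(n,u,v):
    p=P[n];d=R.from_quat(p["rotation"]).apply(np.linalg.solve(p["mtx"],[u,v,1.]));return p["origin"],d
def back(n,u,v,z):
    o,d=ray(n,u,v);return o+d*(z-o[2])/d[2]
def proj(n,X):
    p=P[n];c=R.from_quat(p["rotation"]).inv().apply(np.atleast_2d(X)-p["origin"]);q=c@p["mtx"].T;return q[:,:2]/q[:,2:]
def crop(n,x0,y0,x1,y1,k,name,img=None):
    img=robot.camera(n) if img is None else img
    c=cv2.resize(img[y0:y1,x0:x1,::-1],None,fx=k,fy=k,interpolation=cv2.INTER_CUBIC)
    cv2.imwrite(f"pics/{name}.png",c)
E
python3 - <<'E'
from h import *
crop("top",170,132,322,222,5,"top1")
crop("side",145,165,285,310,4,"side1")
print(proj("top",[[.5,0,0],[.6,0,0],[.5,.1,0]]),proj("side",[[.5,0,0],[.6,0,0],[.5,.1,0]]))
E
```

```text
[[227.27744802 193.38933175]
 [227.86808221 167.97706875]
 [201.43194726 193.00422864]] [[239.38525535 251.69956546]
 [204.25052798 248.93246336]
 [234.50176656 278.59947224]]
```

View pics/top1.png

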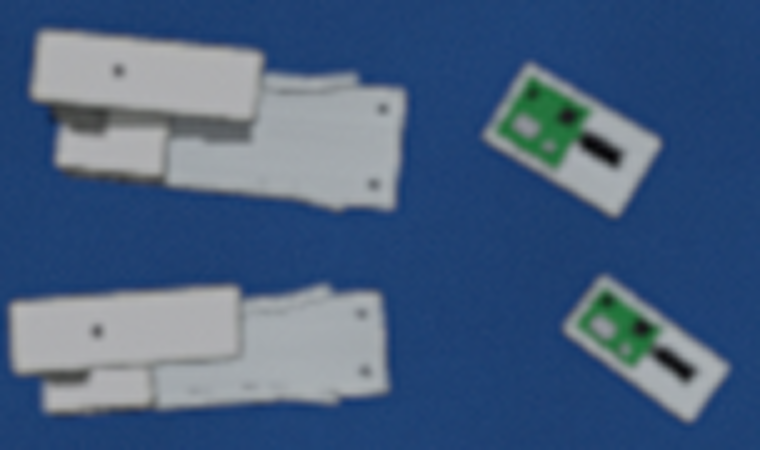

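View pics/side1.png

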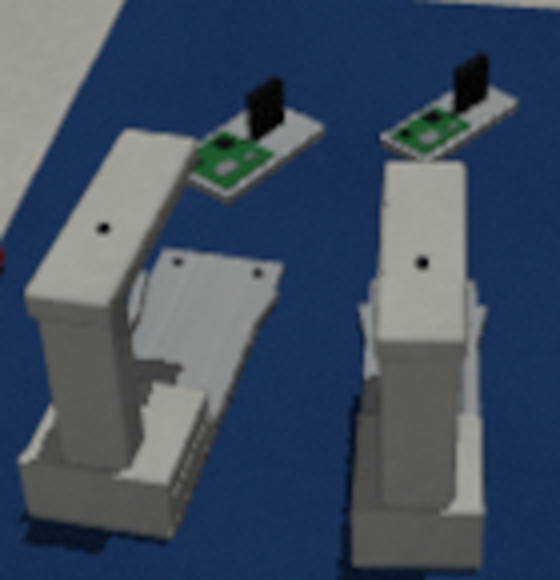

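The crops show clear corners for both docks and both pallets. I'll fit poses to those corner points.

```bash
cat > fit.py <<'E'
from h import *
from scipy.optimize import least_squares
C={"top":(170,132,5),"side":(145,165,4)}
def px(n,p): x0,y0,k=C[n];return np.array([x0+(p[0]+.5)/k-.5,y0+(p[1]+.5)/k-.5])
def fit(name,obs,x0,b=None):
    def pts(s): 
        c,sn=np.cos(s[2]),np.sin(s[2]);Rz=np.array([[c,-sn,0],[sn,c,0],[0,0,1]])
        out=[]
        for n,p,L in obs:
            L=[s[3]*np.sign(l) if i==1 and abs(l)==999 else (s[4] if l==888 else l) for i,l in enumerate(L)]
            out.append(Rz@np.array(L)/1000+[s[0],s[1],0])
        return out
    def f(s): return np.concatenate([proj(o[0],X)[0]-px(o[0],o[1]) for o,X in zip(obs,pts(s))])
    r=least_squares(f,x0,loss="soft_l1",x_scale=[.01,.01,.05,5,5][:len(x0)],f_scale=.7)
    print(name,r.x[:2].round(4),np.degrees(r.x[2]).round(2),r.x[3:].round(1))
    for o,e in zip(obs,f(r.x).reshape(-1,2)): print("   ",o,e.round(2))
T,S="top","side"
h=np.pi/2
fit("dockW",[(T,(253,120),(-79,25,188)),(T,(264,50),(-79,-25,188)),(T,(405,88),(-175,-999,6)),(T,(397,210),(-175,999,6)),(T,(165,180),(0,46.5,50)),(T,(55,165),(80,46.5,50)),
 (S,(123,130),(-79,-25,188)),(S,(196,143),(-79,25,188)),(S,(208,395),(0,46.5,50)),(S,(168,492),(80,46.5,50)),(S,(168,537),(80,46.5,0)),(S,(22,460),(80,-46.5,50)),(S,(163,250),(-175,-999,6)),(S,(283,263),(-175,999,6))],[.65,.05,h,46,80])
fit("dockN",[(T,(241,357),(-79,25,188)),(T,(240,288),(-79,-25,188)),(T,(382,292),(-175,-999,6)),(T,(389,392),(-175,999,6)),(T,(153,408),(0,38.5,50)),
 (S,(387,163),(-79,-25,188)),(S,(465,165),(-79,25,188)),(S,(482,418),(0,38.5,50)),(S,(483,515),(80,38.5,50)),(S,(482,567),(80,38.5,0)),(S,(353,505),(80,-38.5,50)),(S,(352,565),(80,-38.5,0))],[.45,.05,h,38,80])
def pal(nm,w,t,s,x0): fit(nm,[(T,p,(x,y*w/2,10)) for p,x,y in zip(t,(60,60,-60,-60),(-1,1,1,-1))]+s,x0)
pal("palW",68,[(530,62),(483,135),(616,217),(662,142)],[(S,(228,193),(60,34,10)),(S,(325,125),(-60,34,10)),(S,(266,87),(-25,0,54))],[.6,-.15,1.])
pal("palN",52,[(604,273),(563,328),(690,424),(730,368)],[(S,(382,138),(60,-26,10)),(S,(428,154),(60,26,10)),(S,(518,100),(-60,26,10)),(S,(472,63),(-25,0,54))],[.5,-.2,1.])
E
python3 fit.py
```

```text
dockW [0.6421 0.0943] 85.2 [47.2 80. ]
    ('top', (253, 120), (-79, 25, 188)) [-0.45 -0.41]
    ('top', (264, 50), (-79, -25, 188)) [-1.12 -0.2 ]
    ('top', (405, 88), (-175, -999, 6)) [-0.87  0.07]
    ('top', (397, 210), (-175, 999, 6)) [-1.72 -0.64]
    ('top', (165, 180), (0, 46.5, 50)) [-1.41 -1.33]
    ('top', (55, 165), (80, 46.5, 50)) [-0.38 -0.39]
    ('side', (123, 130), (-79, -25, 188)) [ 0.02 -1.15]
    ('side', (196, 143), (-79, 25, 188)) [ 0.83 -2.07]
    ('side', (208, 395), (0, 46.5, 50)) [ 0.3  -2.08]
    ('side', (168, 492), (80, 46.5, 50)) [ 0.11 -2.34]
    ('side', (168, 537), (80, 46.5, 0)) [1.8 0.4]
    ('side', (22, 460), (80, -46.5, 50)) [-0.69 -0.07]
    ('side', (163, 250), (-175, -999, 6)) [ 0.02 -0.86]
    ('side', (283, 263), (-175, 999, 6)) [ 0.44 -0.08]
dockN [0.46   0.1022] 94.51 [38.9 80. ]
    ('top', (241, 357), (-79, 25, 188)) [-0.37 -0.13]
    ('top', (240, 288), (-79, -25, 188)) [-0.93 -0.52]
    ('top', (382, 292), (-175, -999, 6)) [-0.83  0.22]
    ('top', (389, 392), (-175, 999, 6)) [-1.01  0.22]
    ('top', (153, 408), (0, 38.5, 50)) [-0.67
[... 565 characters left out ...]
.0, 10)) [-0.3  -0.41]
    ('top', (662, 142), (-60, -34.0, 10)) [-0.37  0.01]
    ('side', (228, 193), (60, 34, 10)) [ 0.07 -0.02]
    ('side', (325, 125), (-60, 34, 10)) [ 0.5 -0.4]
    ('side', (266, 87), (-25, 0, 54)) [ 0.06 -0.71]
palN [ 0.4728 -0.2765] 53.93 []
    ('top', (604, 273), (60, -26.0, 10)) [-0.14  0.31]
    ('top', (563, 328), (60, 26.0, 10)) [ 0.05 -0.02]
    ('top', (690, 424), (-60, 26.0, 10)) [-0.25 -0.58]
    ('top', (730, 368), (-60, -26.0, 10)) [-0.29 -0.15]
    ('side', (382, 138), (60, -26, 10)) [-0.2  -1.23]
    ('side', (428, 154), (60, 26, 10)) [-0.06  1.12]
    ('side', (518, 100), (-60, 26, 10)) [ 0.57 -0.59]
    ('side', (472, 63), (-25, 0, 54)) [ 0.18 -0.79]
```

```bash
python3 - <<'E'
import re
s=open('fit.py').read()
s=s.replace("    for o,e in zip(obs,f","    return r.x\n    for o,e in zip(obs,f").replace("def fit(","def fit(",1)
s=s.replace("def fit(name,obs,x0,b=None):","def fit(name,obs,x0,b=None):\n    if b is None and name[0]=='d':\n        [fit(name+c,[o for o in obs if o[0]==c],x0,1) for c in ('top','side')]")
s=s.replace('fit("dockW"','W=fit("dockW"').replace('fit("dockN"','N=fit("dockN"')
s+='''
def box(X0,X1,Y0,Y1,Z0,Z1):
    p=np.array([(x,y,z) for x in(X0,X1) for y in(Y0,Y1) for z in(Z0,Z1)],float)
    return [(p[i],p[j]) for i in range(8) for j in range(i) if (p[i]!=p[j]).sum()==1]
def draw(n,x1,y1,k,name):
    x0,y0,_=C[n];img=robot.camera(n)[y0:y1,x0:x1,::-1];img=cv2.resize(img,None,fx=k,fy=k,interpolation=cv2.INTER_CUBIC)
    for d,w in((W,73),(N,57)):
        o=w/2+10;Rz=R.from_euler("z",d[2])
        E=box(-175,80,-o,o,0,6)+box(0,80,-o,o,0,50)+box(-79,60,-25,25,168,188)
        for a,b in E:
            q=proj(n,Rz.apply([a/1000,b/1000])+[d[0],d[1],0]);q=((q-[x0,y0]+.5)*k-.5).round().astype(int)
            cv2.line(img,tuple(map(int,q[0])),tuple(map(int,q[1])),(0,0,255),1)
    return img
a=draw("top",255,220,5,"");b=draw("side",272,310,4,"")
a=a[:,:425]
H=580;c=np.zeros((H,800,3),np.uint8)
c[:min(H,a.shape[0]),:425]=a[:H];b=cv2.resize(b,(375,int(b.shape[0]*375/b.shape[1])));c[:min(H,b.shape[0]),425:]=b[:H]
cv2.imwrite("pics/ov1.png",c)
'''
open('fit2.py','w').write(s)
E
python3 fit2.py
```

```text
dockWtop [0.64   0.0907] 85.61 [48.5 80. ]
dockWside [0.642  0.0982] 85.11 [46.3 80. ]
dockW [0.6421 0.0943] 85.2 [47.2 80. ]
dockNtop [0.4569 0.0993] 95.75 [38.9 80. ]
dockNside [0.4601 0.1047] 94.54 [38. 80.]
dockN [0.46   0.1022] 94.51 [38.9 80. ]
palW [ 0.6362 -0.2181] 58.75 []
palN [ 0.4728 -0.2765] 53.93 []
```

View pics/ov1.png

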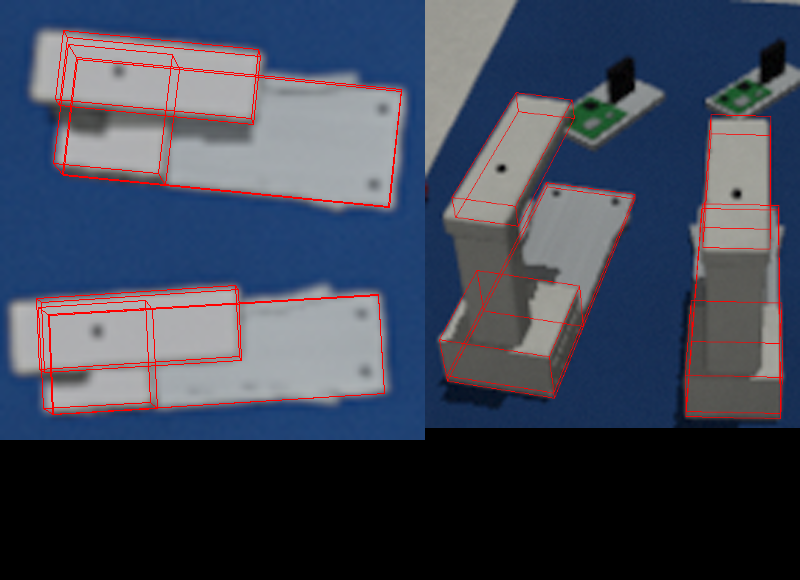

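Overlay: the wireframes lie on both docks. The two cameras disagree by about 3 mm along the push direction and 1–2 mm laterally, which the flares can absorb. Next is the approach to the wide pallet.

```bash
cat > plan.py <<'E'
from h import *
from scipy.spatial.transform import Slerp
DW=(.6415,.0943,85.3);DN=(.4592,.1022,94.9);PW=(.6362,-.2181,58.75);PN=(.4728,-.2765,53.93)
def tgt(pose,lx,ly,z,lean=40):
    "TCP at local (lx,ly), height z; tool leaning along local +x, tool y = -local y"
    Y=R.from_euler("z",pose[2],degrees=True);a=np.radians(lean);s,c=np.sin(a),np.cos(a)
    M=np.array([[c,0,s],[0,-1,0],[s,0,-c]]).T.T
    p=Y.apply([lx,ly,0])+[pose[0],pose[1],z]
    return p,Y*R.from_matrix(M)
def cur():
    o=robot.get_obs();return o["position"],R.from_quat(o["tool_rot"])
def plan(wps,start=None):
    p,q=start or cur()
    for (t,r),n in wps:
        sl=Slerp([0,1],R.concatenate([q,r]));p0=p
        for i in range(1,n+1):
            pt=p0+(t-p0)*i/n;rt=sl(i/n)
            d=(q.inv().apply(pt-p)*100).round(2);w=np.degrees((q.inv()*rt).as_rotvec()).round(1)
            print(d.tolist()+w.tolist(),"->",pt.round(3))
            p=p+q.apply(d/100);q=q*R.from_rotvec(np.radians(w))
        print("--")
E
python3 - <<'E'
from plan import *
o=robot.get_obs();print(o["time"])
p,q=tgt(PW,-25,0,.044)if 0 else tgt(PW,-.025,0,.044)
b=q.apply([0,0,-.10])
mid=(np.array([.42,.12,.34]),Slerp([0,1],R.concatenate([cur()[1],q]))(.5))
plan([(mid,3),((p+b,q),3),((p,q),1)])
E
```

```text
0.3
[-11.69, -12.14, -3.3, -5.8, 4.8, 16.0] -> [0.287 0.43  0.274]
[-14.16, -8.06, -5.41, -5.8, 4.9, 16.0] -> [0.353 0.275 0.307]
[-15.22, -3.28, -7.27, -5.9, 4.8, 16.0] -> [0.42 0.12 0.34]
--
[-16.52, -0.37, 1.83, -5.8, 4.9, 16.0] -> [ 0.477 -0.018  0.267]
[-16.1, 4.1, 0.61, -5.8, 4.8, 16.0] -> [ 0.533 -0.156  0.194]
[-14.37, 8.36, -0.05, -5.9, 4.9, 16.0] -> [ 0.59  -0.294  0.121]
--
[-0.0, -0.01, 10.01, 0.0, -0.0, -0.0] -> [ 0.623 -0.239  0.044]
--
```

{"fn": "apply_moves", "kwargs": {
  "series": [
    [-5.85,-6.07,-1.65,-2.9,2.4,8,1],
    [-11.69,-12.14,-3.3,-5.8,4.8,16,1],
    [-11.69,-12.14,-3.3,-5.8,4.8,16,1],
    [-11.69,-12.14,-3.3,-5.8,4.8,16,1],
    [-11.69,-12.14,-3.3,-5.8,4.8,16,1]
  ]
}}

```text
time: 0.72
position: [0.2889, 0.4251, 0.2752]
tool_rot: [0.316, 0.947, 0.056, -0.031]
ft_force: [-0.6, 0.5, -0.6]
grip_width: 0.0871
```

{"fn": "apply_moves", "kwargs": {
  "series": [
    [-14.16,-8.06,-5.41,-5.8,4.9,16,1],
    [-14.16,-8.06,-5.41,-5.8,4.9,16,1],
    [-14.16,-8.06,-5.41,-5.8,4.9,16,1],
    [-14.16,-8.06,-5.41,-5.8,4.9,16,1],
    [-14.16,-8.06,-5.41,-5.8,4.9,16,1]
  ]
}}

```text
time: 1.13
position: [0.3575, 0.2709, 0.3085]
tool_rot: [0.444, 0.887, 0.114, -0.061]
ft_force: [0.7, 0.5, 0.1]
grip_width: 0.0869
```

{"fn": "apply_moves", "kwargs": {
  "series": [
    [-15.22,-3.28,-7.27,-5.9,4.8,16,1],
    [-15.22,-3.28,-7.27,-5.9,4.8,16,1],
    [-15.22,-3.28,-7.27,-5.9,4.8,16,1],
    [-15.22,-3.28,-7.27,-5.9,4.8,16,1],
    [-15.22,-3.28,-7.27,-5.9,4.8,16,1]
  ]
}}

```text
time: 1.55
position: [0.4251, 0.115, 0.3415]
tool_rot: [0.56, 0.806, 0.167, -0.089]
ft_force: [0.5, 0.5, -0.7]
grip_width: 0.0868
```

```bash
python3 - <<'E'
from plan import *
p,q=tgt(PW,-.025,0,.044)
b=q.apply([0,0,-.10])
plan([((p+b,q),3),((p,q),1)])
E
```

```text
[-16.32, -0.43, 2.03, -5.6, 4.9, 16.0] -> [ 0.48  -0.022  0.268]
[-15.94, 3.97, 0.81, -5.6, 4.9, 15.9] -> [ 0.535 -0.158  0.194]
[-14.29, 8.15, 0.1, -5.7, 5.0, 16.0] -> [ 0.59  -0.294  0.121]
--
[-0.01, -0.01, 10.0, 0.0, -0.0, -0.0] -> [ 0.623 -0.239  0.044]
--
```

{"fn": "apply_moves", "kwargs": {
  "series": [
    [-16.32,-0.43,2.03,-5.6,4.9,16,1],
    [-16.32,-0.43,2.03,-5.6,4.9,16,1],
    [-16.32,-0.43,2.03,-5.6,4.9,16,1],
    [-16.32,-0.43,2.03,-5.6,4.9,16,1],
    [-16.32,-0.43,2.03,-5.6,4.9,16,1]
  ]
}}

```text
time: 1.97
position: [0.4786, -0.021, 0.2622]
tool_rot: [0.664, 0.706, 0.214, -0.122]
ft_force: [1.0, 0.6, 0.6]
grip_width: 0.0872
```

{"fn": "apply_moves", "kwargs": {
  "series": [
    [-15.94,3.97,0.81,-5.6,4.9,15.9,0.6],
    [-15.94,3.97,0.81,-5.6,4.9,15.9,0.6],
    [-15.94,3.97,0.81,-5.6,4.9,15.9,0.6],
    [-15.94,3.97,0.81,-5.6,4.9,15.9,0.6],
    [-15.94,3.97,0.81,-5.6,4.9,15.9,0.6]
  ]
}}

```text
time: 2.38
position: [0.5339, -0.1572, 0.1871]
tool_rot: [0.75, 0.591, 0.257, -0.147]
ft_force: [1.1, 0.2, 0.4]
grip_width: 0.0614
```

{"fn": "apply_moves", "kwargs": {
  "series": [
    [-14.29,8.15,0.1,-5.7,5.0,16,0.6],
    [-14.29,8.15,0.1,-5.7,5.0,16,0.6],
    [-14.29,8.15,0.1,-5.7,5.0,16,0.6],
    [-14.29,8.15,0.1,-5.7,5.0,16,0.6],
    [-14.29,8.15,0.1,-5.7,5.0,16,0.6]
  ]
}}

```text
time: 2.8
position: [0.5885, -0.2925, 0.112]
tool_rot: [0.819, 0.461, 0.296, -0.17]
ft_force: [0.9, -0.4, -0.6]
grip_width: 0.0523
```

```bash
python3 - <<'E'
from plan import *
p,q=tgt(PW,-.025,0,.044)
plan([((p,q),1)])
crop("side",150,120,310,240,5,"a1")
E
```

```text
[0.51, 0.27, 9.28, -0.3, 0.1, -0.1] -> [ 0.623 -0.239  0.044]
--
```

View pics/a1.png

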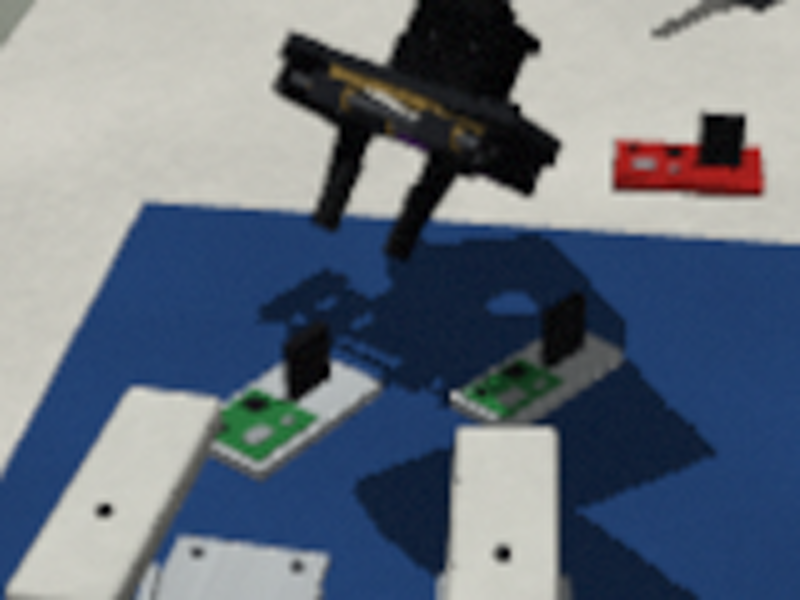

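The open fingers, with tips near (325,225) and (397,255), straddle the line of the wide pallet's fin at (308,355). Going in.

{"fn": "apply_moves", "kwargs": {
  "series": [
    [0.2,0.1,3.0,-0.3,0.1,-0.1,0.6],
    [0.4,0.2,6.0,-0.3,0.1,-0.1,0.6],
    [0.5,0.27,8.0,-0.3,0.1,-0.1,0.6],
    [0.51,0.27,9.28,-0.3,0.1,-0.1,0.6],
    [0.51,0.27,9.28,-0.3,0.1,-0.1,0.6]
  ]
}}

```text
time: 3.27
position: [0.6205, -0.2288, 0.0478]
tool_rot: [0.817, 0.463, 0.297, -0.173]
ft_force: [-0.5, 0.0, -0.6]
grip_width: 0.0524
```

```bash
python3 - <<'E'
from plan import *
print(robot.get_obs()["position"],robot.get_obs()["ft_force"])
p,q=tgt(PW,-.025,0,.044)
plan([((p,q),1)])
crop("side",185,150,265,210,10,"a2")
E
```

```text
[ 0.6204979 -0.22885    0.0477963] [-0.49436436  0.0130013  -0.57145297]
[-0.83, 0.78, -0.21, -0.6, -0.2, 0.2] -> [ 0.623 -0.239  0.044]
--
```

View pics/a2.png

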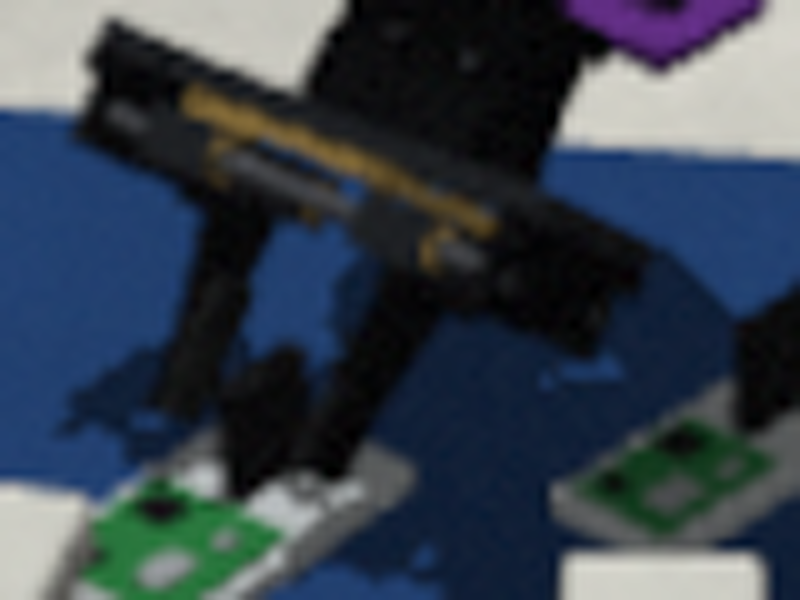

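The fingers straddle the fin, a bit off centre because the pose was read while the arm still lagged. I'll correct that and settle before closing.

{"fn": "apply_moves", "kwargs": {
  "series": [
    [-0.4,0.4,-0.1,-0.3,0,0.1,0.6],
    [-0.83,0.78,-0.21,-0.6,-0.2,0.2,0.6],
    [-0.83,0.78,-0.21,-0.6,-0.2,0.2,0.6],
    [-0.83,0.78,-0.21,-0.6,-0.2,0.2,0.6],
    [-0.83,0.78,-0.21,-0.6,-0.2,0.2,0.6]
  ]
}}

```text
time: 3.73
position: [0.6234, -0.2456, 0.0457]
tool_rot: [0.82, 0.459, 0.299, -0.165]
ft_force: [0.5, -0.1, 0.6]
grip_width: 0.0524
```

```bash
python3 - <<'E'
from plan import *
p,q=tgt(PW,-.025,0,.044)
plan([((p,q),1)])
E
```

```text
[0.28, -0.34, 0.46, 0.4, 0.1, -0.1] -> [ 0.623 -0.239  0.044]
--
```

{"fn": "apply_moves", "kwargs": {
  "series": [
    [0,0,0,0,0,0,0.6],
    [0,0,0,0,0,0,0.6],
    [0,0,0,0,0,0,0.6]
  ]
}}

```text
time: 3.98
position: [0.6234, -0.2445, 0.0452]
tool_rot: [0.82, 0.459, 0.299, -0.165]
ft_force: [0.2, -0.6, 0.5]
grip_width: 0.052
```

```bash
python3 - <<'E'
from plan import *
p,q=tgt(PW,-.025,0,.044)
plan([((p,q),1)]);print(robot.get_obs()["joint_velocities"].round(3))
E
```

```text
[0.25, -0.28, 0.36, 0.3, 0.1, -0.1] -> [ 0.623 -0.239  0.044]
--
[ 0.002  0.002  0.002  0.002 -0.    -0.001]
```

{"fn": "apply_moves", "kwargs": {
  "series": [
    [0.25,-0.28,0.36,0.3,0.1,-0.1,0.6],
    [0.25,-0.28,0.36,0.3,0.1,-0.1,0.6],
    [0.25,-0.28,0.36,0.3,0.1,-0.1,0.6],
    [0.25,-0.28,0.36,0.3,0.1,-0.1,0.6]
  ]
}}

```text
time: 4.32
position: [0.6233, -0.2391, 0.0439]
tool_rot: [0.819, 0.461, 0.298, -0.168]
ft_force: [-0.4, 0.2, -1.1]
grip_width: 0.0523
```

{"fn": "apply_moves", "kwargs": {
  "series": [
    [0,0,0,0,0,0,0],
    [0,0,0,0,0,0,0],
    [0,0,0,0,0,0,0],
    [0,0,0,0,0,0,0],
    [0,0,0,0,0,0,0]
  ],
  "newtons": 40
}}

```text
time: 4.73
position: [0.6233, -0.2395, 0.044]
tool_rot: [0.819, 0.461, 0.299, -0.167]
ft_force: [0.4, -0.7, -0.1]
grip_width: 0.0266
```

{"fn": "apply_moves", "kwargs": {
  "series": [
    [0,0,0,0,0,0,0],
    [0,0,0,0,0,0,0],
    [0,0,0,0,0,0,0],
    [0,0,0,0,0,0,0],
    [0,0,0,0,0,0,0]
  ]
}}

```text
time: 5.15
position: [0.6227, -0.2388, 0.0439]
tool_rot: [0.819, 0.461, 0.298, -0.168]
ft_force: [-2.9, 0.7, 0.8]
grip_width: 0.0098
```

```bash
python3 - <<'E'
from plan import *
p,q=tgt(PW,-.025,0,.044)
plan([((p,q),1)])
c=cur();l=np.array(DW)
up=(c[0]+[0,0,.07],c[1])
a=tgt(DW,-.175-.025,0,.114); b=tgt(DW,-.175-.025,0,.056)
plan([(up,1),(a,2),(b,1)])
E
```

```text
[-0.02, 0.08, -0.03, -0.1, -0.1, 0.0] -> [ 0.623 -0.239  0.044]
--
[4.51, -0.0, -5.36, 0.0, 0.0, 0.0] -> [ 0.623 -0.239  0.114]
--
[4.42, -3.37, 3.72, 8.5, -0.0, -10.2] -> [ 0.624 -0.172  0.114]
[4.9, -1.94, 4.12, 8.5, -0.1, -10.1] -> [ 0.625 -0.105  0.114]
--
[-3.72, -0.0, 4.44, 0.0, 0.0, -0.0] -> [ 0.625 -0.105  0.056]
--
```

{"fn": "apply_moves", "kwargs": {
  "series": [
    [0.45,0,-0.54,0,0,0,0],
    [1.35,0,-1.6,0,0,0,0],
    [2.7,0,-3.2,0,0,0,0],
    [4.0,0,-4.75,0,0,0,0],
    [4.51,0,-5.36,0,0,0,0]
  ]
}}

```text
time: 5.57
position: [0.6247, -0.2406, 0.1173]
tool_rot: [0.819, 0.462, 0.299, -0.165]
ft_force: [0.5, 0.3, -3.2]
grip_width: 0.0096
```

{"fn": "apply_moves", "kwargs": {
  "series": [
    [0.88,-0.67,0.74,1.7,0,-2,0],
    [1.77,-1.35,1.49,3.4,0,-4.1,0],
    [2.65,-2.02,2.23,5.1,0,-6.1,0],
    [3.54,-2.7,2.98,6.8,0,-8.2,0],
    [4.42,-3.37,3.72,8.5,0,-10.2,0]
  ]
}}

```text
time: 5.98
position: [0.624, -0.1699, 0.1127]
tool_rot: [0.758, 0.554, 0.276, -0.202]
ft_force: [0.2, -0.3, -5.5]
grip_width: 0.0101
```

{"fn": "apply_moves", "kwargs": {
  "series": [
    [1.2,-0.49,1.03,2.1,0,-2.5,0],
    [2.4,-0.97,2.06,4.2,0,-5,0],
    [3.7,-1.46,3.1,6.4,0,-7.6,0],
    [4.6,-1.82,3.86,8,-0.1,-9.5,0],
    [4.9,-1.94,4.12,8.5,-0.1,-10.1,0]
  ]
}}

```text
time: 6.4
position: [0.6258, -0.102, 0.1133]
tool_rot: [0.69, 0.638, 0.251, -0.232]
ft_force: [0.3, -1.0, -5.4]
grip_width: 0.0094
```

{"fn": "apply_moves", "kwargs": {
  "series": [
    [0,0,0,0,0,0,0],
    [0,0,0,0,0,0,0],
    [0,0,0,0,0,0,0]
  ]
}}

```text
time: 6.65
position: [0.6258, -0.1064, 0.1136]
tool_rot: [0.692, 0.636, 0.251, -0.23]
ft_force: [0.3, -0.2, -3.8]
grip_width: 0.0096
```

```bash
python3 - <<'E'
from plan import *
b=tgt(DW,-.175-.025,0,.056)
plan([(b,1)])
i=robot.camera("side");j=robot.camera("top")
a=cv2.resize(i[165:290,145:225],(384,600),interpolation=cv2.INTER_CUBIC);c=cv2.resize(j[130:190,195:290],(416,263),interpolation=cv2.INTER_CUBIC)
o=np.zeros((600,800,3),np.uint8);o[:,:384]=a;o[:263,384:]=c
cv2.imwrite("pics/b1.png",o[:,:,::-1])
E
```

```text
[-3.59, -0.09, 4.51, 0.2, 0.1, -0.1] -> [ 0.625 -0.105  0.056]
--
```

View pics/b1.png

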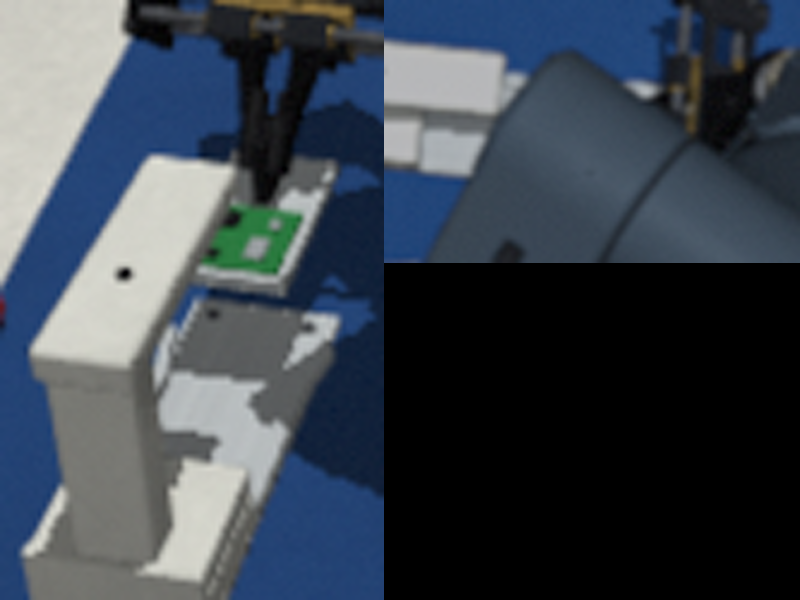

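The pallet (board at (260,240)) is held level above the mouth of the wide lane. Lowering onto the base plate.

{"fn": "apply_moves", "kwargs": {
  "series": [
    [-0.7,0,0.9,0,0,0,0],
    [-1.5,0,1.9,0,0,0,0],
    [-2.4,-0.05,3.0,0.2,0.1,-0.1,0],
    [-3.2,-0.09,4.0,0.2,0.1,-0.1,0],
    [-3.59,-0.09,4.51,0.2,0.1,-0.1,0]
  ]
}}

```text
time: 7.17
position: [0.6237, -0.1036, 0.053]
tool_rot: [0.691, 0.637, 0.25, -0.234]
ft_force: [0.4, 1.3, -5.1]
grip_width: 0.0101
```

{"fn": "apply_moves", "kwargs": {
  "series": [
    [0,0,0,0,0,0,0],
    [0,0,0,0,0,0,0],
    [0,0,0,0,0,0,0]
  ]
}}

```text
time: 7.42
position: [0.6254, -0.1041, 0.0564]
tool_rot: [0.69, 0.637, 0.251, -0.232]
ft_force: [0.1, 0.4, -4.6]
grip_width: 0.0097
```

```bash
python3 - <<'E'
from plan import *
c=tgt(DW,-.2,0,.0515);d=tgt(DW,-.2,0,.050)
plan([(c,1),(d,1)])
E
```

```text
[-0.38, -0.02, 0.31, -0.1, -0.0, 0.1] -> [ 0.625 -0.105  0.052]
--
[-0.1, -0.0, 0.12, 0.0, -0.0, -0.0] -> [ 0.625 -0.105  0.05 ]
--
```

{"fn": "apply_moves", "kwargs": {
  "series": [
    [-0.15,0,0.2,0,0,0,0],
    [-0.28,0,0.33,0,0,0,0],
    [-0.28,0,0.33,0,0,0,0],
    [-0.28,0,0.33,0,0,0,0]
  ]
}}

```text
time: 7.75
position: [0.6251, -0.1042, 0.0521]
tool_rot: [0.69, 0.637, 0.251, -0.232]
ft_force: [-0.9, -0.1, -4.2]
grip_width: 0.0096
```

{"fn": "apply_moves", "kwargs": {
  "series": [
    [-0.05,0,0.06,0,0,0,0],
    [-0.06,0,0.08,0,0,0,0],
    [-0.06,0,0.08,0,0,0,0],
    [-0.06,0,0.08,0,0,0,0]
  ]
}}

```text
time: 8.08
position: [0.6251, -0.1041, 0.0509]
tool_rot: [0.691, 0.637, 0.251, -0.232]
ft_force: [0.1, 0.5, -3.6]
grip_width: 0.0095
```

{"fn": "apply_moves", "kwargs": {
  "series": [
    [-0.05,0,0.06,0,0,0,0],
    [-0.06,0,0.08,0,0,0,0],
    [-0.06,0,0.08,0,0,0,0],
    [-0.06,0,0.08,0,0,0,0]
  ]
}}

```text
time: 8.42
position: [0.6252, -0.1041, 0.05]
tool_rot: [0.691, 0.637, 0.251, -0.232]
ft_force: [-0.7, -0.4, -3.6]
grip_width: 0.0098
```

{"fn": "apply_moves", "kwargs": {
  "series": [
    [-0.03,0,0.04,0,0,0,0],
    [-0.03,0,0.04,0,0,0,0],
    [-0.03,0,0.04,0,0,0,0]
  ]
}}

```text
time: 8.67
position: [0.6252, -0.1041, 0.0499]
tool_rot: [0.69, 0.637, 0.252, -0.232]
ft_force: [-0.1, -2.2, 0.1]
grip_width: 0.01
```

{"fn": "apply_moves", "kwargs": {
  "series": [
    [-0.03,0,0.04,0,0,0,0],
    [-0.03,0,0.04,0,0,0,0],
    [-0.03,0,0.04,0,0,0,0]
  ]
}}

```text
time: 8.92
position: [0.6252, -0.1041, 0.0499]
tool_rot: [0.69, 0.637, 0.252, -0.232]
ft_force: [-1.8, -3.1, 4.2]
grip_width: 0.0098
```

```bash
python3 - <<'E'
from plan import *
c=cur();z=c[0][2]
print(c[0])
f=lambda x:tgt(DW,x,0,z)
plan([(f(-.2),1),(f(-.175),1),(f(-.15),1),(f(-.125),1),(f(-.1),1),(f(-.08),1)])
E
```

```text
[ 0.62522186 -0.10412145  0.04985899]
[-0.07, -0.0, -0.06, -0.1, -0.0, 0.1] -> [ 0.625 -0.105  0.05 ]
--
[1.91, -0.0, 1.61, 0.0, -0.0, 0.0] -> [ 0.627 -0.08   0.05 ]
--
[1.92, -0.01, 1.61, 0.0, -0.0, 0.0] -> [ 0.629 -0.055  0.05 ]
--
[1.91, 0.0, 1.61, 0.0, -0.0, 0.0] -> [ 0.631 -0.03   0.05 ]
--
[1.92, 0.0, 1.61, 0.0, -0.0, 0.0] -> [ 0.633 -0.005  0.05 ]
--
[1.53, 0.0, 1.28, 0.0, -0.0, 0.0] -> [0.635 0.015 0.05 ]
--
```

Touchdown at z≈0.050. I'll ease off slightly and slide in while watching the lateral force (world x).

{"fn": "apply_moves", "kwargs": {
  "series": [
    [0.03,0,-0.04,0,0,0,0],
    [0.41,0,0.28,0,0,0,0],
    [0.79,0,0.6,0,0,0,0],
    [1.17,0,0.92,0,0,0,0],
    [1.17,0,0.92,0,0,0,0]
  ]
}}

```text
time: 9.33
position: [0.6272, -0.0884, 0.0499]
tool_rot: [0.69, 0.637, 0.252, -0.232]
ft_force: [0.8, -1.5, 3.9]
grip_width: 0.0097
```

{"fn": "apply_moves", "kwargs": {
  "series": [
    [0.38,0,0.32,0,0,0,0],
    [0.76,0,0.64,0,0,0,0],
    [0.95,0,0.8,0,0,0,0],
    [0.95,0,0.8,0,0,0,0]
  ]
}}

```text
time: 9.67
position: [0.628, -0.0765, 0.0499]
tool_rot: [0.69, 0.637, 0.252, -0.231]
ft_force: [0.7, -2.1, 5.0]
grip_width: 0.0095
```

{"fn": "apply_moves", "kwargs": {
  "series": [
    [0.38,0,0.32,0,0,0,0],
    [0.76,0,0.64,0,0,0,0],
    [0.95,0,0.8,0,0,0,0],
    [0.95,0,0.8,0,0,0,0]
  ]
}}

```text
time: 10.0
position: [0.629, -0.0642, 0.0499]
tool_rot: [0.69, 0.637, 0.252, -0.231]
ft_force: [-0.1, -2.6, 5.7]
grip_width: 0.0095
```

{"fn": "apply_moves", "kwargs": {
  "series": [
    [0.35,0,0.22,0,0,0,0],
    [0.72,0,0.54,0,0,0,0],
    [1.1,0,0.86,0,0,0,0],
    [1.48,0,1.18,0,0,0,0],
    [1.48,0,1.18,0,0,0,0]
  ]
}}

```text
time: 10.42
position: [0.6299, -0.044, 0.0499]
tool_rot: [0.69, 0.637, 0.252, -0.232]
ft_force: [1.2, -0.4, 3.1]
grip_width: 0.0101
```

{"fn": "apply_moves", "kwargs": {
  "series": [
    [0.38,0,0.32,0,0,0,0],
    [0.76,0,0.64,0,0,0,0],
    [1.14,0,0.96,0,0,0,0],
    [1.53,0,1.28,0,0,0,0],
    [1.53,0,1.28,0,0,0,0]
  ]
}}

```text
time: 10.83
position: [0.6314, -0.0244, 0.0499]
tool_rot: [0.69, 0.637, 0.251, -0.233]
ft_force: [1.3, -1.2, 2.5]
grip_width: 0.0096
```

```bash
cat > st.py <<'E'
from plan import *
import sys
D={"W":DW,"N":DN}[sys.argv[1]]
o=robot.get_obs();l=R.from_euler("z",-D[2],degrees=True).apply(o["position"]-[D[0],D[1],0])*1000
t=R.from_quat(o["tool_rot"]);y=t.apply([0,-1,0]);
print("TCP in dock mm",l.round(1),"front",(l[0]+85).round(1),"yaw err",(np.degrees(np.arctan2(-y[0],y[1]))-D[2]).round(2),"F",o["ft_force"].round(1),"M",o["moment"].round(2),"t",o["time"])
E
python3 st.py W
```

```text
TCP in dock mm [-119.2    0.4   49.9] front -34.2 yaw err 0.15 F [ 1.3 -1.2  2.5] M [-0.21 -0.11 -0.16] t 10.8333
```

{"fn": "apply_moves", "kwargs": {
  "series": [
    [0.38,0,0.32,0,0,0,0],
    [0.76,0,0.64,0,0,0,0],
    [1.14,0,0.96,0,0,0,0],
    [1.53,0,1.28,0,0,0,0],
    [1.53,0,1.28,0,0,0,0]
  ]
}}

```text
time: 11.25
position: [0.6329, -0.0049, 0.0499]
tool_rot: [0.69, 0.637, 0.251, -0.232]
ft_force: [1.6, 0.0, 2.4]
grip_width: 0.0101
```

{"fn": "apply_moves", "kwargs": {
  "series": [
    [0.38,0,0.32,0,0,0,0],
    [0.76,0,0.64,0,0,0,0],
    [1.14,0,0.96,0,0,0,0],
    [1.53,0,1.28,0,0,0,0],
    [1.53,0,1.28,0,0,0,0]
  ]
}}

```text
time: 11.67
position: [0.6345, 0.0148, 0.0499]
tool_rot: [0.69, 0.637, 0.251, -0.232]
ft_force: [1.8, -0.5, 3.1]
grip_width: 0.0093
```

```bash
python3 st.py W
```

```text
TCP in dock mm [-79.8   0.5  49.9] front 5.2 yaw err 0.13 F [ 1.8 -0.5  3.1] M [-0.28 -0.1  -0.17] t 11.6667
```

{"fn": "apply_moves", "kwargs": {
  "series": [
    [0.077,0,0.064,0,0,0,0],
    [0.153,0,0.129,0,0,0,0],
    [0.23,0,0.193,0,0,0,0],
    [0.23,0,0.193,0,0,0,0]
  ]
}}

```text
time: 12.0
position: [0.6348, 0.0165, 0.0499]
tool_rot: [0.691, 0.637, 0.251, -0.232]
ft_force: [-0.1, -4.1, 5.0]
grip_width: 0.0096
```

{"fn": "apply_moves", "kwargs": {
  "series": [
    [0.077,0,0.064,0,0,0,0],
    [0.153,0,0.129,0,0,0,0],
    [0.153,0,0.129,0,0,0,0]
  ]
}}

```text
time: 12.25
position: [0.635, 0.0184, 0.0499]
tool_rot: [0.691, 0.637, 0.251, -0.232]
ft_force: [-0.0, -4.8, 5.2]
grip_width: 0.0095
```

{"fn": "apply_moves", "kwargs": {
  "series": [
    [0.077,0,0.064,0,0,0,0],
    [0.077,0,0.064,0,0,0,0],
    [0.077,0,0.064,0,0,0,0]
  ]
}}

```text
time: 12.5
position: [0.635, 0.0194, 0.0499]
tool_rot: [0.691, 0.637, 0.251, -0.232]
ft_force: [-0.7, -5.4, 5.4]
grip_width: 0.01
```

{"fn": "apply_moves", "kwargs": {
  "series": [
    [0.077,0,0.064,0,0,0,0],
    [0.077,0,0.064,0,0,0,0],
    [0.077,0,0.064,0,0,0,0]
  ]
}}

```text
time: 12.75
position: [0.6352, 0.0203, 0.0499]
tool_rot: [0.691, 0.637, 0.251, -0.232]
ft_force: [0.2, -5.6, 5.4]
grip_width: 0.0094
```

Drag is mixed with my downward press, so I'll lift the command about 0.5 mm and compare.

{"fn": "apply_moves", "kwargs": {
  "series": [
    [0.032,0,-0.038,0,0,0,0],
    [0.032,0,-0.038,0,0,0,0],
    [0.032,0,-0.038,0,0,0,0]
  ]
}}

```text
time: 13.0
position: [0.635, 0.0209, 0.0499]
tool_rot: [0.691, 0.637, 0.251, -0.232]
ft_force: [1.3, -3.2, 0.4]
grip_width: 0.0097
```

{"fn": "apply_moves", "kwargs": {
  "series": [
    [0.077,0,0.064,0,0,0,0],
    [0.077,0,0.064,0,0,0,0],
    [0.077,0,0.064,0,0,0,0]
  ]
}}

```text
time: 13.25
position: [0.6349, 0.0224, 0.0499]
tool_rot: [0.69, 0.637, 0.251, -0.232]
ft_force: [0.7, -1.6, -0.1]
grip_width: 0.0095
```

{"fn": "apply_moves", "kwargs": {
  "series": [
    [0.077,0,0.064,0,0,0,0],
    [0.077,0,0.064,0,0,0,0],
    [0.077,0,0.064,0,0,0,0]
  ]
}}

```text
time: 13.5
position: [0.6348, 0.0236, 0.0499]
tool_rot: [0.69, 0.637, 0.251, -0.233]
ft_force: [0.6, -1.5, -2.9]
grip_width: 0.0098
```

Drag is 1.5 N now, so there is no contact yet (front ≈14 mm). Continuing at 1 mm per call.

{"fn": "apply_moves", "kwargs": {
  "series": [
    [0.075,0,0.066,0,0,0,0],
    [0.075,0,0.066,0,0,0,0],
    [0.075,0,0.066,0,0,0,0]
  ]
}}

```text
time: 13.75
position: [0.6349, 0.0246, 0.05]
tool_rot: [0.69, 0.637, 0.251, -0.233]
ft_force: [0.9, 0.4, -3.5]
grip_width: 0.0098
```

{"fn": "apply_moves", "kwargs": {
  "series": [
    [0.075,0,0.066,0,0,0,0],
    [0.075,0,0.066,0,0,0,0],
    [0.075,0,0.066,0,0,0,0]
  ]
}}

```text
time: 14.0
position: [0.6351, 0.0251, 0.0501]
tool_rot: [0.69, 0.637, 0.251, -0.232]
ft_force: [-1.8, -1.3, -3.3]
grip_width: 0.0095
```

{"fn": "apply_moves", "kwargs": {
  "series": [
    [0.075,0,0.066,0,0,0,0],
    [0.075,0,0.066,0,0,0,0],
    [0.075,0,0.066,0,0,0,0]
  ]
}}

```text
time: 14.25
position: [0.6352, 0.0252, 0.0502]
tool_rot: [0.691, 0.638, 0.251, -0.232]
ft_force: [-1.9, -4.3, -1.2]
grip_width: 0.0098
```

{"fn": "apply_moves", "kwargs": {
  "series": [
    [0.075,0,0.066,0,0,0,0],
    [0.075,0,0.066,0,0,0,0],
    [0.075,0,0.066,0,0,0,0]
  ]
}}

```text
time: 14.5
position: [0.6353, 0.0257, 0.0502]
tool_rot: [0.691, 0.638, 0.25, -0.231]
ft_force: [-2.3, -6.8, -0.2]
grip_width: 0.0099
```

Contact felt at TCP y≈0.0252: force is rising while motion has stopped. I'll press on and expect a plateau at 6–8 N.

{"fn": "apply_moves", "kwargs": {
  "series": [
    [0.077,0,0.064,0,0,0,0],
    [0.077,0,0.064,0,0,0,0],
    [0.077,0,0.064,0,0,0,0]
  ]
}}

```text
time: 14.75
position: [0.6354, 0.0265, 0.0502]
tool_rot: [0.691, 0.638, 0.25, -0.231]
ft_force: [-2.6, -6.2, -0.4]
grip_width: 0.0098
```

{"fn": "apply_moves", "kwargs": {
  "series": [
    [0.077,0,0.064,0,0,0,0],
    [0.077,0,0.064,0,0,0,0],
    [0.077,0,0.064,0,0,0,0]
  ]
}}

```text
time: 15.0
position: [0.6354, 0.0274, 0.0502]
tool_rot: [0.691, 0.638, 0.25, -0.231]
ft_force: [-4.1, -7.2, -0.1]
grip_width: 0.0096
```

```bash
python3 st.py W
```

```text
TCP in dock mm [-67.2   0.6  50.2] front 17.8 yaw err 0.15 F [-4.1 -7.2 -0.1] M [-1.46  0.57  0.39] t 15.0
```

The force sits at 6–7 N while the pallet advances, so the contact is yielding; travel is about 2 mm. Two more mm, with slight lateral relief.

{"fn": "apply_moves", "kwargs": {
  "series": [
    [0.077,-0.06,0.064,0,0,0,0],
    [0.077,-0.06,0.064,0,0,0,0],
    [0.077,-0.06,0.064,0,0,0,0]
  ]
}}

```text
time: 15.25
position: [0.6353, 0.0283, 0.0503]
tool_rot: [0.691, 0.638, 0.251, -0.231]
ft_force: [-2.3, -6.7, -0.5]
grip_width: 0.0099
```

{"fn": "apply_moves", "kwargs": {
  "series": [
    [0.077,-0.03,0.064,0,0,0,0],
    [0.077,-0.03,0.064,0,0,0,0],
    [0.077,-0.03,0.064,0,0,0,0]
  ]
}}

```text
time: 15.5
position: [0.6353, 0.0292, 0.0503]
tool_rot: [0.691, 0.638, 0.251, -0.231]
ft_force: [-2.8, -7.3, -0.6]
grip_width: 0.0097
```

```bash
python3 st.py W
```

```text
TCP in dock mm [-65.4   0.8  50.3] front 19.6 yaw err 0.1 F [-2.8 -7.3 -0.6] M [-1.45  0.46  0.25] t 15.5
```

Travel is about 3.9 mm. Now I'll unwind the arm's spring-up (force toward 0) and release.

{"fn": "apply_moves", "kwargs": {
  "series": [
    [-0.08,-0.02,-0.06,0,0,0,0],
    [-0.15,-0.04,-0.13,0,0,0,0],
    [-0.15,-0.04,-0.13,0,0,0,0]
  ]
}}

```text
time: 15.75
position: [0.6347, 0.0289, 0.0501]
tool_rot: [0.691, 0.637, 0.251, -0.232]
ft_force: [-0.8, -2.5, -2.3]
grip_width: 0.0097
```

```bash
python3 st.py W
```

```text
TCP in dock mm [-65.7   1.5  50.1] front 19.3 yaw err 0.08 F [-0.8 -2.5 -2.3] M [-1.2   0.12 -0.05] t 15.75
```

{"fn": "apply_moves", "kwargs": {
  "series": [
    [0,0,0,0,0,0,0.15],
    [0,0,0,0,0,0,0.3],
    [0,0,0,0,0,0,0.45],
    [0,0,0,0,0,0,0.5],
    [0,0,0,0,0,0,0.5]
  ]
}}

```text
time: 16.17
position: [0.6345, 0.0296, 0.0507]
tool_rot: [0.69, 0.637, 0.251, -0.232]
ft_force: [-0.1, -0.0, -0.1]
grip_width: 0.0319
```

{"fn": "apply_moves", "kwargs": {
  "series": [
    [0,0,-1,0,0,0,0.5],
    [0,0,-4,0,0,0,0.5],
    [0,0,-8,0,0,0,0.5],
    [0,0,-11,0,0,0,0.5],
    [0,0,-12,0,0,0,0.5]
  ]
}}

```text
time: 16.58
position: [0.6306, -0.0518, 0.1463]
tool_rot: [0.691, 0.638, 0.253, -0.228]
ft_force: [0.5, -0.5, 0.7]
grip_width: 0.0434
```

```bash
python3 st.py W; python3 - <<'E'
from plan import *
p,q=tgt(PN,-.025,0,.044)
b=q.apply([0,0,-.09])
c=cur();m=c[0]+(p+b-c[0])*.5+[0,0,.02]
crop("side",145,165,245,240,8,"c1")
plan([((m,Slerp([0,1],R.concatenate([c[1],q]))(.5)),1),((p+b,q),2),((p,q),1)])
E
```

```text
TCP in dock mm [-146.5   -1.1  146.3] front -61.5 yaw err -0.06 F [ 0.5 -0.5  0.7] M [-0.44  0.08 -0.07] t 16.5833
[-11.56, -9.08, -10.17, -9.9, 0.0, 12.1] -> [ 0.527 -0.198  0.15 ]
--
[-7.8, -2.3, -4.14, -4.9, 0.0, 6.1] -> [ 0.476 -0.271  0.131]
[-7.97, -1.11, -4.28, -4.9, 0.1, 6.1] -> [ 0.424 -0.343  0.113]
--
[-0.01, 0.01, 9.0, -0.0, -0.0, -0.0] -> [ 0.458 -0.297  0.044]
--
```

View pics/c1.png

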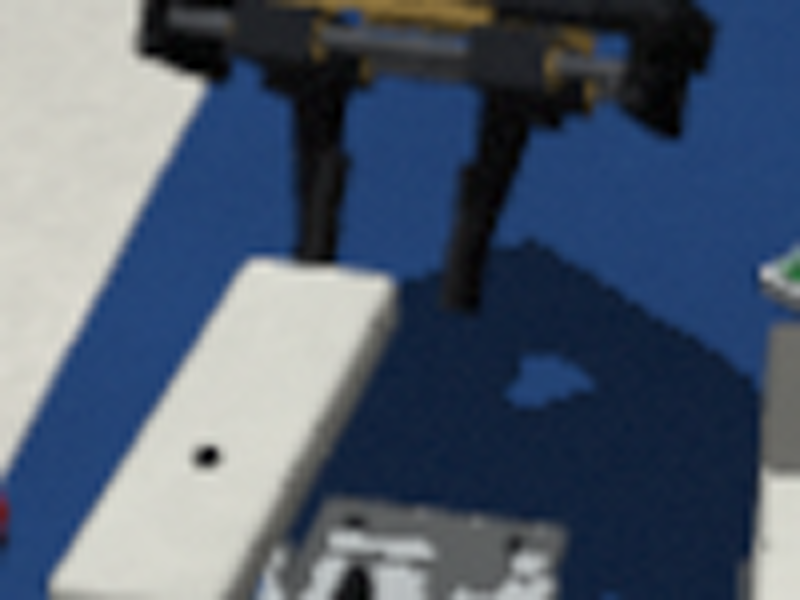

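The wide pallet sits in the lane with its fin under the hood (bottom, ~(355,585)), and the gripper is clear. On to the narrow pallet.

{"fn": "apply_moves", "kwargs": {
  "series": [
    [-2.4,-1.9,-2.1,-2,0,2.4,0.5],
    [-5.5,-4.3,-4.8,-4.7,0,5.8,0.5],
    [-8.5,-6.7,-7.5,-7.3,0,8.9,0.5],
    [-11,-8.6,-9.7,-9.4,0,11.5,0.5],
    [-11.56,-9.08,-10.17,-9.9,0,12.1,0.5]
  ]
}}

```text
time: 17.05
position: [0.5225, -0.1963, 0.1449]
tool_rot: [0.773, 0.535, 0.279, -0.197]
ft_force: [1.3, 0.2, -1.4]
grip_width: 0.0434
```

{"fn": "apply_moves", "kwargs": {
  "series": [
    [-2,-0.6,-1.1,-1.3,0,1.6,0.5],
    [-4.5,-1.3,-2.4,-2.9,0,3.6,0.5],
    [-6.8,-2,-3.6,-4.3,0,5.3,0.5],
    [-7.8,-2.3,-4.14,-4.9,0,6.1,0.5]
  ]
}}

```text
time: 17.38
position: [0.4722, -0.2681, 0.1261]
tool_rot: [0.807, 0.481, 0.291, -0.179]
ft_force: [0.4, 0.3, -0.3]
grip_width: 0.0436
```

{"fn": "apply_moves", "kwargs": {
  "series": [
    [-2.5,-0.4,-1.3,-1.5,0,1.9,0.5],
    [-5,-0.7,-2.7,-3,0,3.8,0.5],
    [-7.97,-1.11,-4.28,-4.9,0.1,6.1,0.5],
    [-7.97,-1.11,-4.28,-4.9,0.1,6.1,0.5],
    [-7.97,-1.11,-4.28,-4.9,0.1,6.1,0.5]
  ]
}}

```text
time: 17.8
position: [0.4219, -0.3401, 0.1086]
tool_rot: [0.838, 0.425, 0.303, -0.16]
ft_force: [0.6, 1.0, 0.7]
grip_width: 0.0435
```

{"fn": "apply_moves", "kwargs": {
  "series": [
    [0,0,0,0,0,0,0.5],
    [0,0,0,0,0,0,0.5],
    [0,0,0,0,0,0,0.5]
  ]
}}

```text
time: 18.05
position: [0.4233, -0.3383, 0.1095]
tool_rot: [0.837, 0.427, 0.302, -0.16]
ft_force: [0.4, 0.3, 0.3]
grip_width: 0.0434
```

```bash
python3 - <<'E'
from plan import *
p,q=tgt(PN,-.025,0,.044)
b=q.apply([0,0,-.03])
plan([((p+b,q),1),((p,q),1)])
E
```

```text
[-0.07, 0.43, 5.49, -0.7, -0.0, -0.1] -> [ 0.447 -0.312  0.067]
--
[0.0, -0.01, 3.0, 0.0, -0.0, 0.0] -> [ 0.458 -0.297  0.044]
--
```

{"fn": "apply_moves", "kwargs": {
  "series": [
    [-0.02,0.2,1.8,-0.3,0,0,0.5],
    [-0.05,0.4,4.0,-0.7,0,-0.1,0.5],
    [-0.07,0.43,5.49,-0.7,0,-0.1,0.5],
    [-0.07,0.43,5.49,-0.7,0,-0.1,0.5],
    [-0.07,0.43,5.49,-0.7,0,-0.1,0.5]
  ]
}}

```text
time: 18.47
position: [0.4465, -0.3125, 0.0667]
tool_rot: [0.838, 0.426, 0.305, -0.155]
ft_force: [0.7, 0.1, -0.4]
grip_width: 0.0437
```

{"fn": "apply_moves", "kwargs": {
  "series": [
    [0,0,0,0,0,0,0.5],
    [0,0,0,0,0,0,0.5]
  ]
}}

```text
time: 18.63
position: [0.4463, -0.3148, 0.0675]
tool_rot: [0.838, 0.426, 0.305, -0.153]
ft_force: [0.1, -0.3, -0.2]
grip_width: 0.0436
```

```bash
python3 - <<'E'
from plan import *
p,q=tgt(PN,-.025,0,.044)
plan([((p,q),1)])
crop("side",210,145,290,205,10,"d1")
E
```

```text
[0.15, -0.13, 3.19, 0.2, 0.1, -0.0] -> [ 0.458 -0.297  0.044]
--
```

View pics/d1.png

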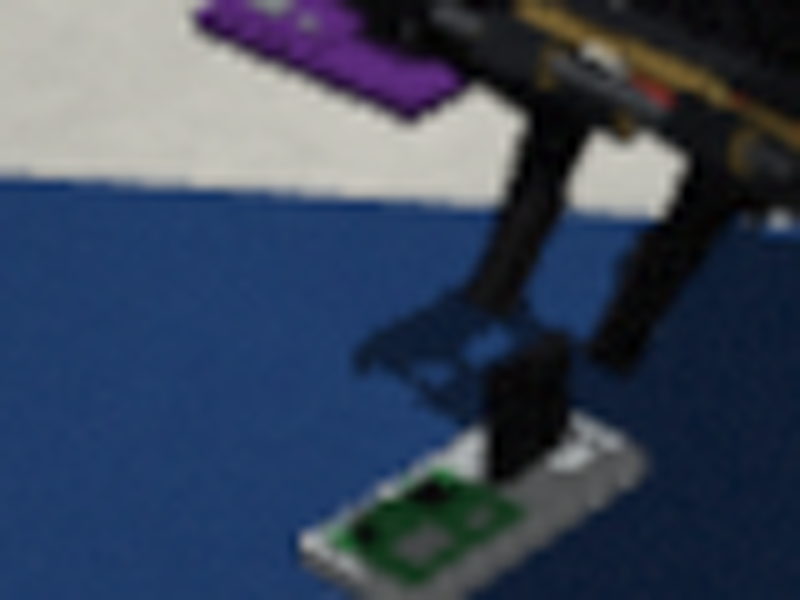

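The fingers, at (490,300) and (620,360), straddle the fin at (530,400). Go in, settle and close.

{"fn": "apply_moves", "kwargs": {
  "series": [
    [0.08,-0.07,1.0,0.1,0,0,0.5],
    [0.15,-0.13,2.2,0.2,0.1,0,0.5],
    [0.15,-0.13,3.19,0.2,0.1,0,0.5],
    [0.15,-0.13,3.19,0.2,0.1,0,0.5],
    [0.15,-0.13,3.19,0.2,0.1,0,0.5]
  ]
}}

```text
time: 19.1
position: [0.4577, -0.2945, 0.0425]
tool_rot: [0.837, 0.426, 0.305, -0.157]
ft_force: [0.0, -0.3, -0.1]
grip_width: 0.0438
```

{"fn": "apply_moves", "kwargs": {
  "series": [
    [0,0,0,0,0,0,0.5],
    [0,0,0,0,0,0,0.5]
  ]
}}

```text
time: 19.27
position: [0.4579, -0.2961, 0.0433]
tool_rot: [0.838, 0.426, 0.305, -0.156]
ft_force: [-0.8, 0.8, -0.2]
grip_width: 0.0432
```

```bash
python3 - <<'E'
from plan import *
p,q=tgt(PN,-.025,0,.044)
plan([((p,q),1)])
E
```

```text
[0.02, 0.06, -0.08, -0.0, -0.1, -0.1] -> [ 0.458 -0.297  0.044]
--
```

{"fn": "apply_moves", "kwargs": {
  "series": [
    [0.02,0.06,-0.08,0,0,0,0],
    [0.02,0.06,-0.08,0,0,0,0],
    [0.02,0.06,-0.08,0,0,0,0],
    [0.02,0.06,-0.08,0,0,0,0],
    [0.02,0.06,-0.08,0,0,0,0]
  ]
}}

```text
time: 19.68
position: [0.458, -0.2966, 0.0442]
tool_rot: [0.838, 0.426, 0.305, -0.156]
ft_force: [-0.3, 0.4, -0.1]
grip_width: 0.018
```

{"fn": "apply_moves", "kwargs": {
  "series": [
    [0,0,0,0,0,0,0],
    [0,0,0,0,0,0,0],
    [0,0,0,0,0,0,0],
    [0,0,0,0,0,0,0],
    [0,0,0,0,0,0,0]
  ]
}}

```text
time: 20.1
position: [0.4578, -0.2961, 0.0441]
tool_rot: [0.837, 0.426, 0.305, -0.156]
ft_force: [-1.8, 0.1, 2.6]
grip_width: 0.0097
```

```bash
python3 - <<'E'
from plan import *
c=cur();print(c[0],robot.get_obs()["grip_width"])
up=(c[0]+[0,0,.07],c[1])
a=tgt(DN,-.2,0,.114); b=tgt(DN,-.2,0,.056)
plan([(up,1),(a,2),(b,1)])
E
```

```text
[ 0.45781113 -0.29613893  0.04413862] 0.009746368315269075
[4.51, -0.01, -5.36, 0.0, 0.0, 0.0] -> [ 0.458 -0.296  0.114]
--
[6.56, -5.12, 5.55, 13.1, -0.1, -15.7] -> [ 0.467 -0.197  0.114]
[7.52, -1.79, 6.33, 13.2, -0.0, -15.7] -> [ 0.476 -0.097  0.114]
--
[-3.73, 0.0, 4.44, -0.0, -0.0, -0.0] -> [ 0.476 -0.097  0.056]
--
```

{"fn": "apply_moves", "kwargs": {
  "series": [
    [0.45,0,-0.54,0,0,0,0],
    [1.35,0,-1.6,0,0,0,0],
    [2.7,0,-3.2,0,0,0,0],
    [4.0,0,-4.75,0,0,0,0],
    [4.51,0,-5.36,0,0,0,0]
  ]
}}

```text
time: 20.52
position: [0.459, -0.2975, 0.1169]
tool_rot: [0.838, 0.426, 0.305, -0.154]
ft_force: [-0.1, -0.3, -3.0]
grip_width: 0.0099
```

{"fn": "apply_moves", "kwargs": {
  "series": [
    [1.1,-0.85,0.9,2.2,0,-2.6,0],
    [2.4,-1.9,2.05,4.8,0,-5.8,0],
    [3.8,-3,3.2,7.6,0,-9.1,0],
    [5.2,-4.1,4.4,10.4,0,-12.4,0],
    [6.56,-5.12,5.55,13.1,-0.1,-15.7,0]
  ]
}}

```text
time: 20.93
position: [0.4674, -0.1965, 0.1141]
tool_rot: [0.748, 0.569, 0.272, -0.206]
ft_force: [0.3, 0.9, -2.1]
grip_width: 0.0096
```

{"fn": "apply_moves", "kwargs": {
  "series": [
    [1.6,-0.4,1.35,2.8,0,-3.3,0],
    [3.2,-0.75,2.7,5.6,0,-6.7,0],
    [4.8,-1.15,4.05,8.4,0,-10,0],
    [6.4,-1.5,5.4,11.2,0,-13.4,0],
    [7.52,-1.79,6.33,13.2,0,-15.7,0]
  ]
}}

```text
time: 21.35
position: [0.4771, -0.0959, 0.114]
tool_rot: [0.634, 0.693, 0.231, -0.252]
ft_force: [-0.6, 0.4, -3.0]
grip_width: 0.0097
```

{"fn": "apply_moves", "kwargs": {
  "series": [
    [0,0,0,0,0,0,0],
    [0,0,0,0,0,0,0],
    [0,0,0,0,0,0,0],
    [0,0,0,0,0,0,0]
  ]
}}

```text
time: 21.68
position: [0.4768, -0.0986, 0.1137]
tool_rot: [0.637, 0.692, 0.231, -0.251]
ft_force: [-0.6, -0.7, -2.2]
grip_width: 0.0101
```

```bash
python3 - <<'E'
from plan import *
plan([(tgt(DN,-.2,0,.056),1),(tgt(DN,-.2,0,.052),1)])
E
```

```text
[-3.58, -0.04, 4.53, 0.1, 0.1, -0.1] -> [ 0.476 -0.097  0.056]
--
[-0.26, -0.0, 0.31, -0.0, -0.0, -0.0] -> [ 0.476 -0.097  0.052]
--
```

{"fn": "apply_moves", "kwargs": {
  "series": [
    [-0.7,0,0.9,0,0,0,0],
    [-1.5,0,1.9,0,0,0,0],
    [-2.4,-0.02,3.0,0.1,0.1,-0.1,0],
    [-3.2,-0.04,4.0,0.1,0.1,-0.1,0],
    [-3.58,-0.04,4.53,0.1,0.1,-0.1,0]
  ]
}}

```text
time: 22.1
position: [0.4753, -0.0958, 0.0537]
tool_rot: [0.635, 0.692, 0.231, -0.254]
ft_force: [-0.5, 0.1, -2.0]
grip_width: 0.0099
```

{"fn": "apply_moves", "kwargs": {
  "series": [
    [0,0,0,0,0,0,0],
    [-0.13,0,0.15,0,0,0,0],
    [-0.26,0,0.31,0,0,0,0],
    [-0.26,0,0.31,0,0,0,0],
    [-0.26,0,0.31,0,0,0,0]
  ]
}}

```text
time: 22.52
position: [0.4763, -0.0959, 0.0523]
tool_rot: [0.635, 0.693, 0.231, -0.253]
ft_force: [0.4, -0.1, -3.1]
grip_width: 0.0095
```

```bash
python3 st.py N; python3 - <<'E'
from plan import *
plan([(tgt(DN,-.2,0,.0505),1)])
o=np.zeros((600,800,3),np.uint8)
i=robot.camera("side")
cv2.imwrite("pics/e1.png",cv2.resize(i[165:285,195:290,::-1],None,fx=5,fy=5,interpolation=cv2.INTER_CUBIC))
E
```

```text
TCP in dock mm [-1.988e+02 -1.000e-01  5.230e+01] front -113.8 yaw err 0.1 F [ 0.4 -0.1 -3.1] M [-0.76 -0.04 -0.01] t 22.5167
[-0.21, -0.01, 0.06, -0.1, -0.1, 0.1] -> [ 0.476 -0.097  0.05 ]
--
```

View pics/e1.png

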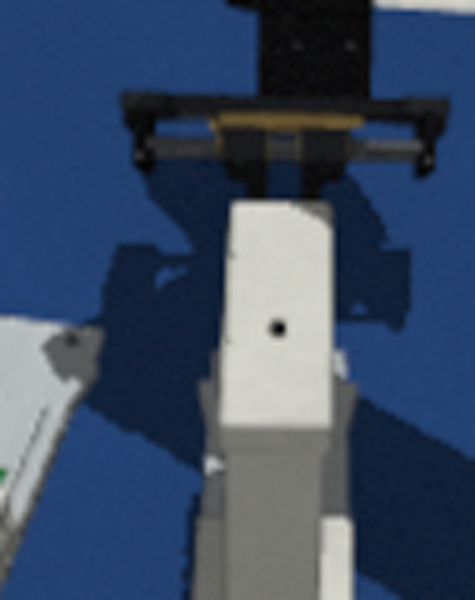

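The gripper is centred behind the narrow hood (fingers ~(285,185), hood front ~(282,205)). Lowering to touch.

{"fn": "apply_moves", "kwargs": {
  "series": [
    [-0.1,0,0.12,0,0,0,0],
    [-0.1,0,0.12,0,0,0,0],
    [-0.1,0,0.12,0,0,0,0]
  ]
}}

```text
time: 22.82
position: [0.4762, -0.0958, 0.0505]
tool_rot: [0.635, 0.693, 0.231, -0.253]
ft_force: [0.4, 0.9, -2.8]
grip_width: 0.0094
```

{"fn": "apply_moves", "kwargs": {
  "series": [
    [-0.03,0,0.04,0,0,0,0],
    [-0.03,0,0.04,0,0,0,0],
    [-0.03,0,0.04,0,0,0,0]
  ]
}}

```text
time: 23.07
position: [0.4762, -0.0958, 0.0501]
tool_rot: [0.635, 0.692, 0.231, -0.253]
ft_force: [0.4, 0.3, -1.3]
grip_width: 0.0096
```

{"fn": "apply_moves", "kwargs": {
  "series": [
    [-0.03,0,0.04,0,0,0,0],
    [-0.03,0,0.04,0,0,0,0],
    [-0.03,0,0.04,0,0,0,0]
  ]
}}

```text
time: 23.32
position: [0.4762, -0.0958, 0.05]
tool_rot: [0.635, 0.692, 0.232, -0.253]
ft_force: [-0.3, -1.7, 5.0]
grip_width: 0.0096
```

Touchdown. Easing up 0.5 mm and sliding.

{"fn": "apply_moves", "kwargs": {
  "series": [
    [0.035,0,-0.04,0,0,0,0],
    [0.41,0,0.28,0,0,0,0],
    [0.79,0,0.6,0,0,0,0],
    [1.17,0,0.92,0,0,0,0],
    [1.17,0,0.92,0,0,0,0]
  ]
}}

```text
time: 23.73
position: [0.4746, -0.0795, 0.0501]
tool_rot: [0.635, 0.692, 0.231, -0.254]
ft_force: [1.6, 0.1, 2.7]
grip_width: 0.0099
```

{"fn": "apply_moves", "kwargs": {
  "series": [
    [0.38,0,0.32,0,0,0,0],
    [0.76,0,0.64,0,0,0,0],
    [0.95,0,0.8,0,0,0,0],
    [0.95,0,0.8,0,0,0,0]
  ]
}}

```text
time: 24.07
position: [0.4737, -0.0678, 0.0501]
tool_rot: [0.635, 0.692, 0.231, -0.253]
ft_force: [1.1, -0.4, 3.7]
grip_width: 0.0092
```

{"fn": "apply_moves", "kwargs": {
  "series": [
    [0.38,0,0.32,0,0,0,0],
    [0.76,0,0.64,0,0,0,0],
    [0.95,0,0.8,0,0,0,0],
    [0.95,0,0.8,0,0,0,0]
  ]
}}

```text
time: 24.4
position: [0.4727, -0.0558, 0.0501]
tool_rot: [0.635, 0.692, 0.231, -0.253]
ft_force: [1.4, -1.8, 3.3]
grip_width: 0.0095
```

```bash
python3 st.py N
```

```text
TCP in dock mm [-158.5    0.    50.1] front -73.5 yaw err 0.09 F [ 1.4 -1.8  3.3] M [-0.21 -0.12 -0.15] t 24.4
```

In the straight lane with no lateral load. Easing up a further 0.4 mm and continuing.

{"fn": "apply_moves", "kwargs": {
  "series": [
    [0.4,0,0.29,0,0,0,0],
    [0.79,0,0.61,0,0,0,0],
    [1.17,0,0.93,0,0,0,0],
    [1.56,0,1.25,0,0,0,0],
    [1.56,0,1.25,0,0,0,0]
  ]
}}

```text
time: 24.82
position: [0.4698, -0.0345, 0.0501]
tool_rot: [0.634, 0.692, 0.231, -0.254]
ft_force: [0.6, 1.1, -0.5]
grip_width: 0.0098
```

{"fn": "apply_moves", "kwargs": {
  "series": [
    [0.38,0,0.32,0,0,0,0],
    [0.76,0,0.64,0,0,0,0],
    [1.14,0,0.96,0,0,0,0],
    [1.53,0,1.28,0,0,0,0],
    [1.53,0,1.28,0,0,0,0]
  ]
}}

```text
time: 25.23
position: [0.4682, -0.0148, 0.0503]
tool_rot: [0.634, 0.693, 0.231, -0.254]
ft_force: [-0.2, 0.4, -2.1]
grip_width: 0.0098
```

```bash
python3 st.py N
```

```text
TCP in dock mm [-117.3    1.    50.3] front -32.3 yaw err 0.18 F [-0.2  0.4 -2.1] M [-0.74 -0.08 -0.  ] t 25.2333
```

{"fn": "apply_moves", "kwargs": {
  "series": [
    [0.37,0.03,0.33,0,0,0,0],
    [0.75,0.06,0.65,0,0,0,0],
    [1.13,0.08,0.97,0,0,0,0],
    [1.52,0.08,1.29,0,0,0,0],
    [1.52,0.08,1.29,0,0,0,0]
  ]
}}

```text
time: 25.65
position: [0.4675, 0.0049, 0.0505]
tool_rot: [0.634, 0.693, 0.231, -0.254]
ft_force: [-0.3, 0.3, -2.3]
grip_width: 0.0094
```

{"fn": "apply_moves", "kwargs": {
  "series": [
    [0.38,0,0.32,0,0,0,0],
    [0.76,0,0.64,0,0,0,0],
    [1.14,0,0.96,0,0,0,0],
    [1.38,0,1.16,0,0,0,0],
    [1.38,0,1.16,0,0,0,0]
  ]
}}

```text
time: 26.07
position: [0.4661, 0.0225, 0.0505]
tool_rot: [0.634, 0.693, 0.231, -0.254]
ft_force: [-0.3, -0.1, -2.9]
grip_width: 0.0099
```

```bash
python3 st.py N
```

```text
TCP in dock mm [-80.   -0.1  50.5] front 5.0 yaw err 0.15 F [-0.3 -0.1 -2.9] M [-0.84 -0.02  0.03] t 26.0667
```

{"fn": "apply_moves", "kwargs": {
  "series": [
    [0.05,0,0.1,0,0,0,0],
    [0.128,0,0.16,0,0,0,0],
    [0.204,0,0.224,0,0,0,0],
    [0.204,0,0.224,0,0,0,0]
  ]
}}

```text
time: 26.4
position: [0.4666, 0.0245, 0.0501]
tool_rot: [0.635, 0.692, 0.231, -0.253]
ft_force: [0.5, -0.7, -0.7]
grip_width: 0.0095
```

{"fn": "apply_moves", "kwargs": {
  "series": [
    [0.077,0,0.064,0,0,0,0],
    [0.077,0,0.064,0,0,0,0],
    [0.077,0,0.064,0,0,0,0]
  ]
}}

```text
time: 26.65
position: [0.4665, 0.0254, 0.0501]
tool_rot: [0.635, 0.692, 0.231, -0.253]
ft_force: [0.6, -0.2, 0.3]
grip_width: 0.0097
```

{"fn": "apply_moves", "kwargs": {
  "series": [
    [0.077,0,0.064,0,0,0,0],
    [0.077,0,0.064,0,0,0,0],
    [0.077,0,0.064,0,0,0,0]
  ]
}}

```text
time: 26.9
position: [0.4664, 0.0265, 0.0501]
tool_rot: [0.635, 0.692, 0.231, -0.253]
ft_force: [-1.0, -1.7, 0.4]
grip_width: 0.0098
```

{"fn": "apply_moves", "kwargs": {
  "series": [
    [0.077,0,0.064,0,0,0,0],
    [0.077,0,0.064,0,0,0,0],
    [0.077,0,0.064,0,0,0,0]
  ]
}}

```text
time: 27.15
position: [0.4662, 0.0275, 0.0501]
tool_rot: [0.635, 0.692, 0.231, -0.253]
ft_force: [0.3, -1.0, 1.1]
grip_width: 0.0097
```

{"fn": "apply_moves", "kwargs": {
  "series": [
    [0.077,0,0.064,0,0,0,0],
    [0.077,0,0.064,0,0,0,0],
    [0.077,0,0.064,0,0,0,0]
  ]
}}

```text
time: 27.4
position: [0.4661, 0.0286, 0.0501]
tool_rot: [0.635, 0.692, 0.231, -0.253]
ft_force: [0.6, -2.4, 2.0]
grip_width: 0.0097
```

{"fn": "apply_moves", "kwargs": {
  "series": [
    [0.08,0,0.06,0,0,0,0],
    [0.08,0,0.06,0,0,0,0],
    [0.08,0,0.06,0,0,0,0]
  ]
}}

```text
time: 27.65
position: [0.4659, 0.0296, 0.0501]
tool_rot: [0.635, 0.692, 0.231, -0.253]
ft_force: [0.9, -1.4, 1.8]
grip_width: 0.0099
```

{"fn": "apply_moves", "kwargs": {
  "series": [
    [0.08,0,0.06,0,0,0,0],
    [0.08,0,0.06,0,0,0,0],
    [0.08,0,0.06,0,0,0,0]
  ]
}}

```text
time: 27.9
position: [0.4658, 0.0306, 0.0501]
tool_rot: [0.635, 0.692, 0.231, -0.253]
ft_force: [0.9, -1.6, 0.2]
grip_width: 0.0097
```

{"fn": "apply_moves", "kwargs": {
  "series": [
    [0.08,0,0.06,0,0,0,0],
    [0.08,0,0.06,0,0,0,0],
    [0.08,0,0.06,0,0,0,0]
  ]
}}

```text
time: 28.15
position: [0.4656, 0.0317, 0.0501]
tool_rot: [0.635, 0.692, 0.231, -0.253]
ft_force: [0.8, -0.1, 1.2]
grip_width: 0.0098
```

{"fn": "apply_moves", "kwargs": {
  "series": [
    [0.08,0,0.06,0,0,0,0],
    [0.08,0,0.06,0,0,0,0],
    [0.08,0,0.06,0,0,0,0]
  ]
}}

```text
time: 28.4
position: [0.4655, 0.0327, 0.0501]
tool_rot: [0.635, 0.692, 0.231, -0.253]
ft_force: [0.2, -0.2, -0.9]
grip_width: 0.0097
```

{"fn": "apply_moves", "kwargs": {
  "series": [
    [0.08,0,0.06,0,0,0,0],
    [0.08,0,0.06,0,0,0,0],
    [0.08,0,0.06,0,0,0,0]
  ]
}}

```text
time: 28.65
position: [0.4653, 0.0337, 0.0501]
tool_rot: [0.635, 0.693, 0.231, -0.253]
ft_force: [-0.2, 0.1, -2.3]
grip_width: 0.0098
```

{"fn": "apply_moves", "kwargs": {
  "series": [
    [0.076,0,0.065,0,0,0,0],
    [0.076,0,0.065,0,0,0,0],
    [0.076,0,0.065,0,0,0,0]
  ]
}}

```text
time: 28.9
position: [0.4654, 0.0345, 0.0502]
tool_rot: [0.635, 0.693, 0.231, -0.253]
ft_force: [1.1, -0.2, -1.8]
grip_width: 0.0098
```

{"fn": "apply_moves", "kwargs": {
  "series": [
    [0.076,0,0.065,0,0,0,0],
    [0.076,0,0.065,0,0,0,0],
    [0.076,0,0.065,0,0,0,0]
  ]
}}

```text
time: 29.15
position: [0.4654, 0.0355, 0.0502]
tool_rot: [0.635, 0.693, 0.231, -0.253]
ft_force: [0.2, 0.2, -3.1]
grip_width: 0.0098
```

{"fn": "apply_moves", "kwargs": {
  "series": [
    [0.076,0,0.065,0,0,0,0],
    [0.076,0,0.065,0,0,0,0],
    [0.076,0,0.065,0,0,0,0]
  ]
}}

```text
time: 29.4
position: [0.4653, 0.0365, 0.0503]
tool_rot: [0.635, 0.693, 0.231, -0.253]
ft_force: [1.0, -0.3, -2.1]
grip_width: 0.0099
```

{"fn": "apply_moves", "kwargs": {
  "series": [
    [0.076,0,0.065,0,0,0,0],
    [0.076,0,0.065,0,0,0,0],
    [0.076,0,0.065,0,0,0,0]
  ]
}}

```text
time: 29.65
position: [0.4652, 0.0375, 0.0503]
tool_rot: [0.635, 0.693, 0.231, -0.253]
ft_force: [0.5, -0.1, -2.1]
grip_width: 0.0102
```

{"fn": "apply_moves", "kwargs": {
  "series": [
    [0.076,0,0.065,0,0,0,0],
    [0.076,0,0.065,0,0,0,0],
    [0.076,0,0.065,0,0,0,0]
  ]
}}

```text
time: 29.9
position: [0.4651, 0.0385, 0.0502]
tool_rot: [0.635, 0.692, 0.231, -0.253]
ft_force: [0.2, -0.7, -1.5]
grip_width: 0.0098
```

Front ≈21 mm, no contact yet.

{"fn": "apply_moves", "kwargs": {
  "series": [
    [0.076,0,0.065,0,0,0,0],
    [0.076,0,0.065,0,0,0,0],
    [0.076,0,0.065,0,0,0,0]
  ]
}}

```text
time: 30.15
position: [0.465, 0.0395, 0.0502]
tool_rot: [0.635, 0.693, 0.231, -0.253]
ft_force: [-0.1, 0.8, -1.8]
grip_width: 0.0101
```

{"fn": "apply_moves", "kwargs": {
  "series": [
    [0.076,0,0.065,0,0,0,0],
    [0.076,0,0.065,0,0,0,0],
    [0.076,0,0.065,0,0,0,0]
  ]
}}

```text
time: 30.4
position: [0.4649, 0.0405, 0.0502]
tool_rot: [0.635, 0.693, 0.231, -0.253]
ft_force: [-0.2, -0.5, -3.1]
grip_width: 0.0093
```

{"fn": "apply_moves", "kwargs": {
  "series": [
    [0.076,0,0.065,0,0,0,0],
    [0.076,0,0.065,0,0,0,0],
    [0.076,0,0.065,0,0,0,0]
  ]
}}

```text
time: 30.65
position: [0.4649, 0.0415, 0.0502]
tool_rot: [0.635, 0.693, 0.231, -0.253]
ft_force: [-0.7, 0.2, -2.1]
grip_width: 0.0097
```

{"fn": "apply_moves", "kwargs": {
  "series": [
    [0.077,0,0.064,0,0,0,0],
    [0.077,0,0.064,0,0,0,0],
    [0.077,0,0.064,0,0,0,0]
  ]
}}

```text
time: 30.9
position: [0.4648, 0.0425, 0.0502]
tool_rot: [0.635, 0.693, 0.231, -0.253]
ft_force: [-0.2, 0.6, -2.5]
grip_width: 0.0097
```

{"fn": "apply_moves", "kwargs": {
  "series": [
    [0.077,0,0.064,0,0,0,0],
    [0.077,0,0.064,0,0,0,0],
    [0.077,0,0.064,0,0,0,0]
  ]
}}

```text
time: 31.15
position: [0.4647, 0.0435, 0.0502]
tool_rot: [0.635, 0.693, 0.231, -0.253]
ft_force: [-0.4, -0.3, -1.6]
grip_width: 0.0096
```

```bash
python3 st.py N
```

```text
TCP in dock mm [-59.   -0.5  50.2] front 26.0 yaw err 0.1 F [-0.4 -0.3 -1.6] M [-0.74 -0.03  0.01] t 31.15
```

{"fn": "apply_moves", "kwargs": {
  "series": [
    [0.076,0,0.065,0,0,0,0],
    [0.076,0,0.065,0,0,0,0],
    [0.076,0,0.065,0,0,0,0]
  ]
}}

```text
time: 31.4
position: [0.4646, 0.0445, 0.0502]
tool_rot: [0.635, 0.692, 0.231, -0.253]
ft_force: [-0.1, 0.5, -2.1]
grip_width: 0.0097
```

{"fn": "apply_moves", "kwargs": {
  "series": [
    [0.076,0,0.065,0,0,0,0],
    [0.076,0,0.065,0,0,0,0],
    [0.076,0,0.065,0,0,0,0]
  ]
}}

```text
time: 31.65
position: [0.4645, 0.0455, 0.0502]
tool_rot: [0.635, 0.692, 0.231, -0.253]
ft_force: [-0.3, 0.0, -2.6]
grip_width: 0.0097
```

{"fn": "apply_moves", "kwargs": {
  "series": [
    [0.076,0,0.065,0,0,0,0],
    [0.076,0,0.065,0,0,0,0],
    [0.076,0,0.065,0,0,0,0]
  ]
}}

```text
time: 31.9
position: [0.4644, 0.0465, 0.0502]
tool_rot: [0.635, 0.693, 0.231, -0.253]
ft_force: [0.2, -0.5, -2.7]
grip_width: 0.0094
```

{"fn": "apply_moves", "kwargs": {
  "series": [
    [0.077,0,0.064,0,0,0,0],
    [0.077,0,0.064,0,0,0,0],
    [0.077,0,0.064,0,0,0,0]
  ]
}}

```text
time: 32.15
position: [0.4643, 0.0475, 0.0502]
tool_rot: [0.635, 0.693, 0.231, -0.253]
ft_force: [0.3, 0.3, -2.9]
grip_width: 0.0096
```

{"fn": "apply_moves", "kwargs": {
  "series": [
    [0.077,0,0.064,0,0,0,0],
    [0.077,0,0.064,0,0,0,0],
    [0.077,0,0.064,0,0,0,0]
  ]
}}

```text
time: 32.4
position: [0.4643, 0.0485, 0.0502]
tool_rot: [0.635, 0.693, 0.231, -0.253]
ft_force: [0.0, 0.5, -2.6]
grip_width: 0.0097
```

{"fn": "apply_moves", "kwargs": {
  "series": [
    [0.076,0,0.065,0,0,0,0],
    [0.076,0,0.065,0,0,0,0],
    [0.076,0,0.065,0,0,0,0]
  ]
}}

```text
time: 32.65
position: [0.4642, 0.0495, 0.0502]
tool_rot: [0.635, 0.693, 0.231, -0.253]
ft_force: [-0.6, 0.8, -2.1]
grip_width: 0.0092
```

{"fn": "apply_moves", "kwargs": {
  "series": [
    [0.076,0,0.065,0,0,0,0],
    [0.076,0,0.065,0,0,0,0],
    [0.076,0,0.065,0,0,0,0]
  ]
}}

```text
time: 32.9
position: [0.4641, 0.0505, 0.0502]
tool_rot: [0.635, 0.693, 0.231, -0.253]
ft_force: [-0.4, -0.5, -2.6]
grip_width: 0.0096
```

{"fn": "apply_moves", "kwargs": {
  "series": [
    [0.076,0,0.065,0,0,0,0],
    [0.076,0,0.065,0,0,0,0],
    [0.076,0,0.065,0,0,0,0]
  ]
}}

```text
time: 33.15
position: [0.464, 0.0515, 0.0502]
tool_rot: [0.635, 0.693, 0.231, -0.253]
ft_force: [0.2, 0.6, -2.6]
grip_width: 0.0094
```

{"fn": "apply_moves", "kwargs": {
  "series": [
    [0.077,0,0.064,0,0,0,0],
    [0.077,0,0.064,0,0,0,0],
    [0.077,0,0.064,0,0,0,0]
  ]
}}

```text
time: 33.4
position: [0.4641, 0.0522, 0.0502]
tool_rot: [0.635, 0.693, 0.231, -0.253]
ft_force: [-1.5, -1.0, -1.4]
grip_width: 0.01
```

{"fn": "apply_moves", "kwargs": {
  "series": [
    [0.077,0,0.064,0,0,0,0],
    [0.077,0,0.064,0,0,0,0],
    [0.077,0,0.064,0,0,0,0]
  ]
}}

```text
time: 33.65
position: [0.4642, 0.0524, 0.0502]
tool_rot: [0.635, 0.693, 0.231, -0.252]
ft_force: [-0.4, -5.4, 0.2]
grip_width: 0.0095
```

```bash
python3 st.py N
```

```text
TCP in dock mm [-50.1  -0.8  50.2] front 34.9 yaw err 0.12 F [-0.4 -5.4  0.2] M [-1.08  0.16  0.25] t 33.65
```

Contact at y≈0.0523. Pressing toward 0.0563.

{"fn": "apply_moves", "kwargs": {
  "series": [
    [0.077,0,0.064,0,0,0,0],
    [0.077,0,0.064,0,0,0,0],
    [0.077,0,0.064,0,0,0,0]
  ]
}}

```text
time: 33.9
position: [0.4643, 0.053, 0.0502]
tool_rot: [0.635, 0.693, 0.231, -0.252]
ft_force: [-1.9, -7.3, 1.1]
grip_width: 0.0098
```

{"fn": "apply_moves", "kwargs": {
  "series": [
    [0.077,0,0.064,0,0,0,0],
    [0.077,0,0.064,0,0,0,0],
    [0.077,0,0.064,0,0,0,0]
  ]
}}

```text
time: 34.15
position: [0.4642, 0.0539, 0.0502]
tool_rot: [0.635, 0.693, 0.231, -0.252]
ft_force: [-1.4, -7.3, 1.2]
grip_width: 0.0102
```

{"fn": "apply_moves", "kwargs": {
  "series": [
    [0.077,0,0.064,0,0,0,0],
    [0.077,0,0.064,0,0,0,0],
    [0.077,0,0.064,0,0,0,0]
  ]
}}

```text
time: 34.4
position: [0.4641, 0.0548, 0.0502]
tool_rot: [0.635, 0.693, 0.231, -0.252]
ft_force: [-0.9, -8.1, 2.1]
grip_width: 0.0097
```

{"fn": "apply_moves", "kwargs": {
  "series": [
    [0.077,0,0.064,0,0,0,0],
    [0.077,0,0.064,0,0,0,0],
    [0.077,0,0.064,0,0,0,0]
  ]
}}

```text
time: 34.65
position: [0.464, 0.0558, 0.0502]
tool_rot: [0.635, 0.693, 0.231, -0.252]
ft_force: [-1.4, -8.0, 2.1]
grip_width: 0.0097
```

{"fn": "apply_moves", "kwargs": {
  "series": [
    [0.054,0,0.045,0,0,0,0],
    [0.054,0,0.045,0,0,0,0],
    [0.054,0,0.045,0,0,0,0]
  ]
}}

```text
time: 34.9
position: [0.464, 0.0565, 0.0503]
tool_rot: [0.635, 0.693, 0.231, -0.251]
ft_force: [-1.6, -7.9, 2.0]
grip_width: 0.0096
```

{"fn": "apply_moves", "kwargs": {
  "series": [
    [-0.08,-0.02,-0.06,0,0,0,0],
    [-0.15,-0.03,-0.13,0,0,0,0],
    [-0.15,-0.03,-0.13,0,0,0,0]
  ]
}}

```text
time: 35.15
position: [0.4636, 0.0558, 0.0502]
tool_rot: [0.635, 0.692, 0.231, -0.253]
ft_force: [-1.0, -2.8, -1.8]
grip_width: 0.0098
```

{"fn": "apply_moves", "kwargs": {
  "series": [
    [0,0,0,0,0,0,0.15],
    [0,0,0,0,0,0,0.3],
    [0,0,0,0,0,0,0.45],
    [0,0,0,0,0,0,0.5],
    [0,0,0,0,0,0,0.5]
  ]
}}

```text
time: 35.57
position: [0.4631, 0.0564, 0.0504]
tool_rot: [0.635, 0.692, 0.231, -0.253]
ft_force: [1.0, 0.8, 0.1]
grip_width: 0.0323
```

{"fn": "apply_moves", "kwargs": {
  "series": [
    [0,0,-1,0,0,0,0.5],
    [0,0,-4,0,0,0,0.5],
    [0,0,-8,0,0,0,0.5],
    [0,0,-11,0,0,0,0.5],
    [0,0,-13,0,0,0,0.5]
  ]
}}

```text
time: 35.98
position: [0.4717, -0.03, 0.1521]
tool_rot: [0.635, 0.693, 0.231, -0.251]
ft_force: [0.8, -0.1, -0.3]
grip_width: 0.0432
```

{"fn": "apply_moves", "kwargs": {
  "series": [
    [-2,0,-3,0,0,0,0.5],
    [-4,0,-5,0,0,0,0.5],
    [-6,0,-8,0,0,0,0.5],
    [-6,0,-8,0,0,0,0.5],
    [-6,0,-8,0,0,0,0.5]
  ]
}}

```text
time: 36.4
position: [0.4798, -0.1268, 0.173]
tool_rot: [0.636, 0.692, 0.232, -0.251]
ft_force: [-0.1, -0.5, 0.8]
grip_width: 0.0435
```

```bash
python3 st.py N; python3 - <<'E'
from h import *
i=robot.camera("side")
cv2.imwrite("pics/f1.png",cv2.resize(i[165:375,130:330,::-1],None,fx=2.8,fy=2.8,interpolation=cv2.INTER_CUBIC))
E
```

```text
TCP in dock mm [-229.9   -0.9  173. ] front -144.9 yaw err -0.07 F [-0.1 -0.5  0.8] M [-0.41  0.04  0.01] t 36.4
```

View pics/f1.png

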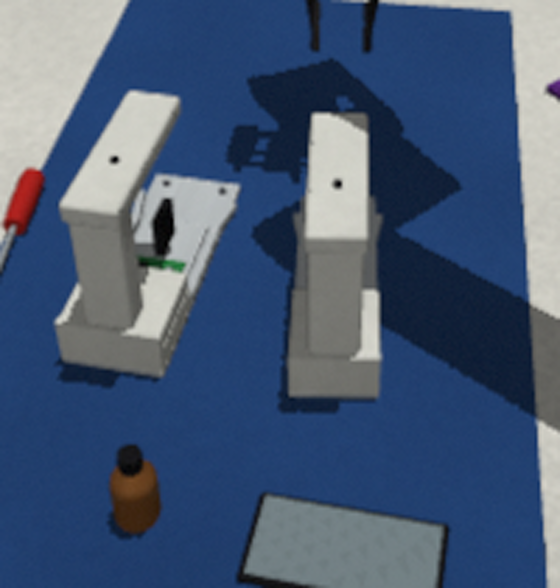

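The wide pallet is seated with its fin at (163,225) and its board going into the tunnel. The narrow one is hidden behind its hood and pillar. The bottle, phone and screwdriver are undisturbed, and the gripper is clear.

```bash
python3 -c "
from rig import robot
print(robot.hand_in())"
```

```text
the job is handed in; nothing more can be done
None
```

Both pallets are loaded board end first, the wide one in the wide lane and then the narrow one in the narrow lane. The job was handed in at about 36 s of the 72 s allowed.

- **Contacts:** each contact showed as a force rise and then a 6–8 N plateau. I pressed the wide one back about 3.9 mm and the narrow one about 4.1 mm, judged from TCP travel since the contact can't be seen. As I eased off before release, the TCP read back about 0.3 mm (wide) and 0.7 mm (narrow). The final press is therefore about 3.5–4 mm.
- **Forces:** during pushing the wrist force stayed below about 9 N in every reading.
- **Final picture:** the wide pallet is in its lane and the gripper is clear. The phone, bottle and screwdriver look undisturbed.
- **Not confirmed by camera:** the narrow pallet is hidden behind its own hood, so its position rests on the force and pose readings only.
- **Disagreement:** the two cameras differed on the dock positions, by up to about 7 mm along the push and 1–3 mm sideways. It caused no trouble; sideways force on the rails peaked at about 4 N on the wide pallet.

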